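# Lock the test mandrel in the taper socket of the test post

### The arm

A 7-joint arm with a two-finger parallel gripper is mounted at the origin on the work surface; the furniture and walls round the work are solid. World frame = base frame: x ahead of the robot, y to its left, z up, the work surface at z = 0. Lengths are in m, angles in rad, forces in N, time in s.
With the tool pointing down it reaches from about 0.425 to 0.875 m from the base axis. Payload 4.7 kg.
Tool frame: the origin (TCP) lies on the centre line of the jaws, within the pads' length; the fingertips stand 14 mm ahead of it and the grasp point (between the pads) lies 5 mm behind it; z points along the fingers, y is the direction in which the jaws open and shut (so a half turn about z gives the same grasp; the last joint's range is limited). The gripper opens to 87 mm and grips with 3 to 60 N. Pads are 19 mm wide; open, the fingers measure 117 mm over their backs; the gripper's body (75 mm by 190 mm) begins 51 mm behind the grasp point.
Start: joints at [-1.142, 0.321, -0.07, 1.45, 0.023, 1.371, -0.057], TCP at [0.262, 0.595, 0.237] pointing down, gripper open.
Joint ranges: [-2.86, 2.86], [-0.3, 2.09], [-1.38, 1.24], [0.06, 2.45], [-1.56, 4.7], [0.09, 2.05], [-2.69, 2.69]. Speed limits (rad/s): [2.57, 2.57, 3.14, 3.14, 3.14, 3.14, 3.14].

### API

Orientations are given as a rotation vector (axis times angle).
In Python, from bench import ctrl, optics, models gives the robot as it stands. The module is installed in compiled form; this text tells all that it offers.
- The arm moves only by the tool arm_command, never from a script. Its argument "motion" is a list of rows, each a list of 3 entries, a list of its own where there are three numbers: the shift along the tool's x, y, z in mm, then the turn, a rotation vector about the tool's x, y, z in degrees, then the closure, from 0 (fully open) to 1 (shut). In form: [[[x, y, z], [ax, ay, az], claw], ...]. A call has 1 to 8 rows; each row shifts and turns the commanded pose from where the row before left it, along the tool's axes as they then stand; what a row does not reach is not made up. A row lasts 1/12 s, in which the tool goes at most 41.7 mm and 7.16 degrees, less where a joint would pass 70% of its speed; a pose out of reach is approached as far as the arm can. A call with a gripper value outside its range is refused whole. The fingers move at their own pace and stop on an object; "force" is the grip in N (left out, the last holds). Time passes only in rows, so rows that do not move let the fingers close. It gives the time, the measured TCP pose, the force and the opening at its end, in the units of the state.
- ctrl.get_state(): the state, without advancing time (a new reading comes with each control period).
- optics.get_image(name): name is "scene" or "top" or "wrist"; returns (picture, depth): 400x640x3 uint8, blue, green, red; 400x640 float32, m along the optical axis (not along the pixel's ray), 0 where there is no reading.
- optics.camera_model(name): a dict with "fovy" (degrees; the focal length in pixels is half the picture's height over the tangent of half this angle, whatever the lens; pixels are square), "cx", "cy" (the principal point, pixels), "rvec" (rotation vector, rad) and "tvec" (3), from world to camera coordinates, as OpenCV has them; the wrist camera has in their place "mount" (4x4, takes a point from camera to tool coordinates, whose origin is the TCP and whose axes are the flange's). Camera axes: x right, y down, z forward; pixel columns grow to the right and rows downward; lengths in m; the calibration is good to about 2 mm. A picture is of the moment at which its call begins: read the wrist's pose just before it. camera_model takes no time and is no camera call.
- ctrl.close_job(): hands the job in, once; it reports no verdict.
Trained networks look in the newest picture that a camera, given by its name, has taken for a name from the list of things; names that differ only in an ending like _2 or _b are one class to them, and where a whole thing is asked for, a point or a joint stands for the part that bears it (a point fixed in the world has none). Each returns a list of dicts, best first, with "conf" (0 to 1); they miss things now and then, are a little off and sometimes report something else, mostly with a low value. They report only what shows in the picture. A call takes as long as a camera call. They do not tell look-alikes from the thing itself.
- models.search_frame(camera, target): "location" ([x, y, z] in m, in the coordinates of the camera as it stood for that picture, good to about 4 mm: the middle of the surface that is visible of it).
- models.silhouettes(camera, target): "pixels" (400x640 bool, what is visible of it).
The state is a dict: "time": time; "joint_positions": joint angles; "qd": joint speeds; "joint_torque": joint torques, N m; "position": TCP position; "tool_rot": TCP orientation; "ft_force": force on the tool from outside, world axes, zero at the start; "torque": the same for the moment, N m; "grip_width": opening from 0.0 (shut) to 1.0 (fully open).
Only numpy, scipy, OpenCV 4.12 (cv2) and the standard library are available. Lean on these libraries where they do the work, as an engineer would, in place of code of your own. Each camera call takes 0.05 s, during which the arm holds its last target.

### The job

Fit the plain thick test mandrel (the one with the straight barrel and two rubber rings, not the stepped one beside it) to the test post: lift it out of the tool block, set its taper shank upright in the post's socket and let go of it while it still stands a few millimetres proud. Then take the brass drift and, with its nylon face, tap the top of the mandrel down - firmly but never harder than about 30 N - until the taper has locked with the collar fully home on the post's face, so that the joint is tight. Stand the drift back upright on the bench clear of the post and leave the stepped mandrel in the block.

Things in the scene. Friction and masses are not known exactly. Their poses are not given: they have to be found in the camera images.
- mandrel_grip (a point): Middle of the mandrel's barrel, where to grip it. Bright turned part, 0.25 kg, z up its axis: barrel 28 mm thick, 42 mm high (21 mm above and below this point, flat top), two thin rubber rings near the top; under it a collar 40 mm across, 8 mm thick; below that the shank. At the start it hangs upright in a hole of the tool block, collar on the block.
- mandrel_collar (a point): Centre of the underside of the mandrel's collar, 27 mm below mandrel_grip, 50 mm below the barrel's top. Here the shank begins: 46 mm long, tapering 1:10 from 30 mm to 25.4 mm at the tip, z up.
- socket_mouth (a point): Centre of the socket in the flat top face of the dark steel test post (58 mm across, 72 mm high, on a 100 mm round flange bolted to the bench; brass hose port on its side). Taper hole for the shank, 34 mm at the chamfered mouth, open deeper than the shank; z up. Set in with 5 N or less, the collar stays 3 to 6 mm above this face. Deeper it binds ever harder: blows of 12 to 23 N drive it on until the collar strikes the face, a hard stop; friction keeps it. Side load jams it.
- drift_mid (a point): Point on the axis of the brass drift, 55 mm above its lower end: round bar 26 mm thick, 105 mm long, with a nylon face 30 mm wide and 14 mm high at the lower end, 0.38 kg. It stands upright on the bench on its nylon face; z up its axis.
- block_top (a point): Centre of the top of the grey tool block, 60 x 120 x 52 mm high, standing on the bench, fixed; its y axis runs along its length. Two 34 mm holes at y = +33 and -33 mm; the mandrel hangs in one (either), the stepped mandrel in the other.
- spare_mid (a point): The stepped mandrel, 30 mm above its collar's underside: barrel 22 mm thick to 36 mm, then a 14 mm nozzle up to 64 mm. Same shank. Not wanted; stays in the block.
Not all that is in view belongs to the job. What is shaped like the part that bears mandrel_grip but purple is not meant.

How it is judged:
On the way, in this order (a step that is already met when the one before it is completed fails the run):
1. the mandrel stands in the post's socket, upright, let go of, collar still more than 2 mm above the face (horizontal distance between mandrel_collar and socket_mouth below 0.003 m and z of mandrel_collar in the frame of socket_mouth between 0.002 and 0.009 m and angle between mandrel_grip's own z axis and vertical below 0.06 rad and contact force between the fingers and mandrel below 0.2 N), for 0.2 s.
2. the drift bears on the mandrel while it still stands more than 1.5 mm proud (contact force between drift and mandrel above 1 N and z of mandrel_collar in the frame of socket_mouth above 0.0015 m and horizontal distance between mandrel_collar and socket_mouth below 0.003 m).
3. the mandrel is home: collar within 1 mm of the face (z of mandrel_collar in the frame of socket_mouth below 0.001 m and horizontal distance between mandrel_collar and socket_mouth below 0.002 m), for 0.2 s.
At the end, for the whole second after the job is handed in: The mandrel's collar is within 1.2 mm of the post's face, centred within 2 mm and upright; the drift stands upright on the bench, at rest, its axis more than 70 mm from the socket's; the stepped mandrel is within 15 mm of where it was (z of mandrel_collar in the frame of socket_mouth between -0.0015 and 0.0012 m and horizontal distance between mandrel_collar and socket_mouth below 0.002 m and angle between mandrel_grip's own z axis and vertical below 0.03 rad and angle between drift_mid's own z axis and vertical below 0.1 rad and height (world z) of drift_mid between 0.05 and 0.06 m and horizontal distance between drift_mid and socket_mouth above 0.07 m and linear speed of drift below 0.02 m/s and distance of spare_mid from where it was at the start of the episode below 0.015 m); the robot touches nothing.
It fails at once if the drift presses or strikes the mandrel with more than 35 N (contact force between drift and mandrel above 35 N).
It fails at once if the stepped mandrel is taken out of the block or moved more than 20 mm (distance of spare_mid from where it was at the start of the episode above 0.02 m).
It also fails if it takes over 70 s, if anything falls off the work surface, if the arm or the gripper's body presses on something with over 40 N, if the wrist force passes 120 N, or if a joint passes its speed limit or range.

## Working session

There is one attempt and no reset: what is moved stays moved. The work goes in short steps, Python scripts to look and compute and a tool call to move; the robot and the scene stay as the last step left them, time stands still between calls to the robot, and variables do not carry over. Pictures are saved under pics/ and viewed, and the job is handed in when it is done.

Besides the shell and the picture viewer there is one more tool, called as name(argument=value, ...) on one line, values as JSON. arm_command: Moves the arm, as the interface text tells. Its arguments: {"type":"object","properties":{"motion":{"type":"array","items":{"type":"array"}},"force":{"type":"number"}},"required":["motion"]}

```bash
mkdir -p pics; ls
cat > h.py <<'E'
import numpy as np, cv2
from bench import ctrl, optics, models
def cam(name, st=None):
    m=optics.camera_model(name)
    f=200/np.tan(np.radians(m['fovy'])/2)
    if 'mount' in m:
        st=st or ctrl.get_state()
        T=np.eye(4);T[:3,:3]=cv2.Rodrigues(np.array(st['tool_rot'],float))[0];T[:3,3]=st['position']
        W=T@np.array(m['mount'])
    else:
        E=np.eye(4);E[:3,:3]=cv2.Rodrigues(np.array(m['rvec'],float))[0];E[:3,3]=np.array(m['tvec']).ravel()
        W=np.linalg.inv(E)
    return f,m['cx'],m['cy'],W
def tow(W,p): return W[:3,:3]@np.asarray(p,float)+W[:3,3]
def px(c,u,v,d):
    f,cx,cy,W=c
    return tow(W,[(u-cx)/f*d,(v-cy)/f*d,d])
def cloud(c,dep):
    f,cx,cy,W=c
    v,u=np.mgrid[:dep.shape[0],:dep.shape[1]]
    P=np.stack([(u-cx)/f*dep,(v-cy)/f*dep,dep],-1)
    return P@W[:3,:3].T+W[:3,3]
E
python3 - <<'E'
from h import *
s=ctrl.get_state();print(s)
for n in ['scene','top']:
    im,d=optics.get_image(n);cv2.imwrite(f'pics/{n}0.png',im);np.save(f'{n}0.npy',d)
    c=cam(n);print(n,c, {k:v for k,v in optics.camera_model(n).items()})
    for t in ['mandrel_grip','drift_mid','socket_mouth','block_top','spare_mid']:
        for r in models.search_frame(n,t)[:3]: print(t,round(r['conf'],2),np.round(tow(c[3],r['location']),3))
print(ctrl.get_state()['time'])
E
```

```text
pics
{'time': 0.0, 'joint_positions': array([-1.14191792,  0.32182567, -0.07008497,  1.45166127,  0.02264574,
        1.37076304, -0.05689227]), 'qd': array([ 0.00165641,  0.00010563, -0.0005356 , -0.00045997, -0.00064233,
       -0.0011059 , -0.00066204]), 'joint_torque': array([-6.08243022e-05, -4.91285276e+01, -4.03896226e-01, -3.12534428e+01,
       -6.40179100e-02,  4.40077053e-02,  1.73795243e-04]), 'position': array([0.26179479, 0.59439227, 0.23546665]), 'tool_rot': array([-6.46748162e-01, -3.07404677e+00,  2.91245091e-03]), 'ft_force': array([-0.67111386, -0.69214475,  0.34615804]), 'torque': array([ 0.0090504 ,  0.02407163, -0.08172555]), 'grip_width': 0.9964057597548152}
scene (np.float64(410.84441862969635), 321.05974980172414, 200.9079464806842, array([[-0.59965882,  0.48940529, -0.63316014,  1.0386299 ],
       [ 0.8001846 ,  0.37724662, -0.46625056,  0.49514702],
       [ 0.01067203, -0.78623626, -0.61783384,  0.66396647],
       [ 0.        ,  0.        ,  0.        ,  1.        ]])) {'fovy': 51.91384929547256, 'cx': 321.05974980172414, 'cy': 200.9079464806842, 'rvec':
[... 470 characters left out ...]
1 ,  0.19663354,  0.23574338],
       [-0.99969169, -0.02312465,  0.00904352,  0.07294922],
       [-0.00431712, -0.19679404, -0.98043535,  1.13354072],
       [ 0.        ,  0.        ,  0.        ,  1.        ]])) {'fovy': 42.8645118935805, 'cx': 327.01955281461625, 'cy': 206.6453411163056, 'rvec': array([ 2.13953019, -2.08873443,  0.2028917 ]), 'tvec': array([0.07205598, 0.45583008, 1.06434862])}
mandrel_grip 0.63 [0.302 0.289 0.088]
mandrel_grip 0.6 [0.595 0.213 0.086]
drift_mid 0.89 [ 0.544 -0.137  0.075]
drift_mid 0.56 [0.551 0.016 0.017]
socket_mouth 0.97 [0.55  0.014 0.016]
block_top 0.59 [0.58  0.181 0.054]
block_top 0.52 [ 0.546 -0.137  0.077]
spare_mid 0.81 [0.598 0.148 0.06 ]
0.6
```

View pics/scene0.png

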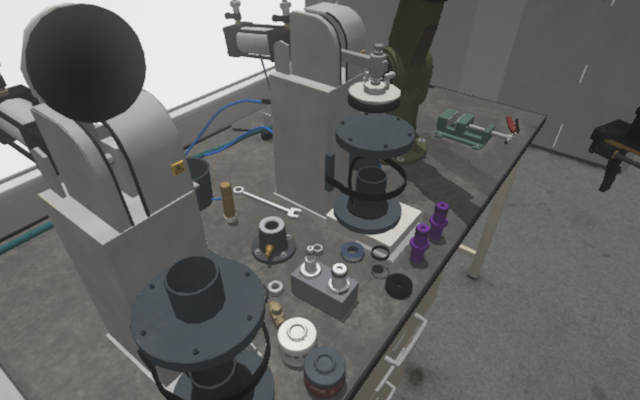

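View pics/top0.png

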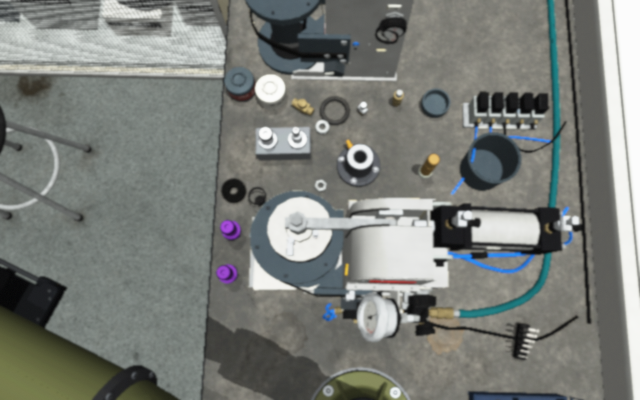

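Both views show the block at scene (325,285) / top (283,142). Candidates for the mandrel: bright ones at scene (340,277) / top (266,138) and scene (311,260) / top (297,138), plus purple ones at scene (421,243) and (439,220), which are excluded. I'll enlarge the block and measure.

Run:
```python
from h import *
a=cv2.imread('pics/scene0.png');b=cv2.imread('pics/top0.png')
A=cv2.resize(a[170:320,210:370],None,fx=3.5,fy=3.5,interpolation=cv2.INTER_CUBIC)[:525,:400+160]
cv2.imwrite('pics/crop_s.png',A)
B=cv2.resize(b[90:190,240:450],None,fx=3.8,fy=3.8,interpolation=cv2.INTER_CUBIC);cv2.imwrite('pics/crop_t.png',B)
c=cam('top');d=np.load('top0.npy');P=cloud(c,d)
# height points
def reg(u0,u1,v0,v1,zs):
    Q=P[v0:v1,u0:u1].reshape(-1,3);q=Q[(Q[:,2]>zs[0])&(Q[:,2]<zs[1])];print(len(q),q.mean(0).round(4),((q.max(0)+q.min(0))/2).round(4),(q.max(0)-q.min(0)).round(3))
reg(250,282,120,155,(.095,.12)) # mandrel top
reg(282,312,120,155,(.105,.13))
reg(250,315,120,165,(.047,.056))
reg(335,385,138,190,(.066,.078))
reg(415,445,145,185,(.098,.112))
```

```text
134 [0.5992 0.2173 0.1004] [0.5995 0.2176 0.1004] [0.028 0.028 0.011]
46 [0.6024 0.1518 0.1126] [0.6036 0.1519 0.1121] [0.014 0.013 0.014]
823 [0.5978 0.1837 0.051 ] [0.6018 0.1849 0.0515] [0.065 0.122 0.009]
405 [0.5617 0.0136 0.0702] [0.5622 0.0138 0.0708] [0.057 0.057 0.01 ]
117 [ 0.5498 -0.1387  0.1026] [ 0.551  -0.1394  0.1028] [0.027 0.024 0.009]
```

View pics/crop_s.png

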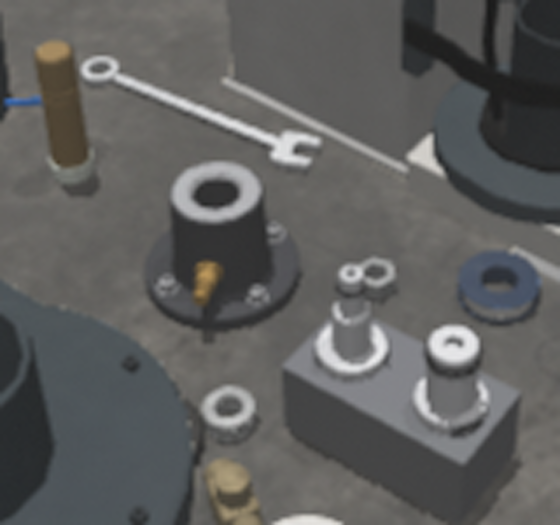

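View pics/crop_t.png

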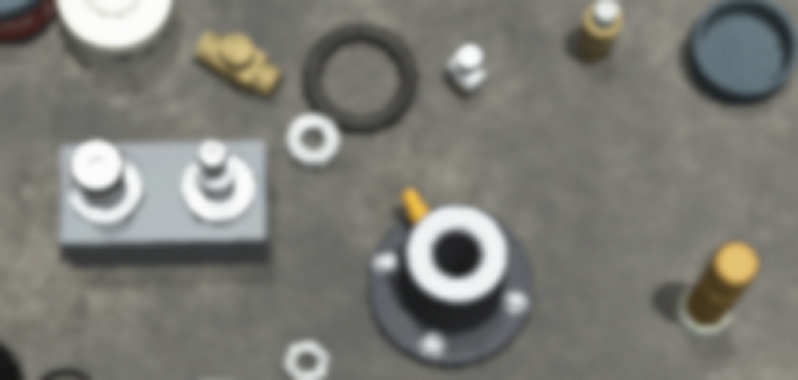

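The plain straight-barrel mandrel with the flat top is at scene (340,277) / top (266,138), in the +y hole. The one at scene (311,260) has the thin nozzle, so it is the stepped one. Next I check obstacle heights.

Run:
```python
from h import *
H={}
for n in ['scene','top']:
    d=np.load(n+'0.npy');P=cloud(cam(n),d)[d>0]
    H[n]=P
Q=np.vstack([H['scene'],H['top']])
xs=np.arange(0.2,0.95,.04);ys=np.arange(.64,-.4,-.04)
print('x\\y  '+' '.join(f'{y:4.2f}' for y in ys))
for x in xs[::-1]:
    r=[]
    for y in ys:
        m=(abs(Q[:,0]-x)<.02)&(abs(Q[:,1]-y)<.02)&(Q[:,2]<.9)
        r.append(f'{int(1000*np.percentile(Q[m,2],99)):4d}' if m.sum()>2 else '   .')
    print(f'{x:.2f} '+' '.join(r))
print(optics.camera_model('wrist'))
```

```text
x\y  0.64 0.60 0.56 0.52 0.48 0.44 0.40 0.36 0.32 0.28 0.24 0.20 0.16 0.12 0.08 0.04 -0.00 -0.04 -0.08 -0.12 -0.16 -0.20 -0.24 -0.28 -0.32 -0.36
0.92 -838 -841 -838    .    .    .    .    0    3    3  246  244  246  562  559  330  330  396  329    2    3    2    2    2    3    3
0.88 -836 -837 -838    .    .    .    .    .    3  241  244  295  295  576  575  460  460  460  442  415  415  440    2    3    2    3
0.84 -837 -837 -836    .    .    .    .   -2    3  240  245  295  295  575  451  451  409  408    3  413  415  443    1    2    2    2
0.80 -839 -839 -839    .    .    .    .    .    2    3  243  245  244  547  451  458  311  401  307    3    2    2    2    2    2    2
0.76 -837 -839 -837    .    .    .    .    0   59   60   58  132  198  199  334  308  311  311  308    3   26    3    3    2    2    3
0.72 -840 -840 -837    .    .    .    .    3   58   60   59   60   36   35  104   13    3    2   60   26   24   27   98  100   99   99
0.68 -840 -837 -839    .    .    .    .    1    3    3   51   51   37   35   16   12   44    3    1   23   26   24   99   99   99   99
0.64 -839 
[... 1339 characters left out ...]

0.24 -839 -838  392  337  337    .  648  652    3    4    3    3    4    4  143  239  296  292  285  275  110  106  101   90   74    3
0.20 -839 -838  337  337    .    . -839  684  685  683  682    4    4    4   86  238  295  288  229  156   76   66   48   14   91   90
{'fovy': 61.29331633200827, 'cx': 314.3295927996067, 'cy': 197.66979042004522, 'mount': array([[-6.35361915e-04, -9.58519534e-01, -2.85026139e-01,
         7.93101714e-02],
       [ 9.99999063e-01, -2.63501792e-04, -1.34299859e-03,
        -4.73593549e-05],
       [ 1.21218549e-03, -2.85026726e-01,  9.58518803e-01,
        -1.47335819e-01],
       [ 0.00000000e+00,  0.00000000e+00,  0.00000000e+00,
         1.00000000e+00]])}
```

arm_command(motion=[[[-29, -13, -8], [0, 0, 0], 0.45], [[-29, -13, -8], [0, 0, 0], 0.45], [[-29, -13, -8], [0, 0, 0], 0.45], [[-29, -13, -8], [0, 0, 0], 0.45], [[-29, -13, 0], [0, 0, 0], 0.45], [[-29, -13, 0], [0, 0, 0], 0.45], [[-29, -13, 0], [0, 0, 0], 0.45], [[-29, -13, 0], [0, 0, 0], 0.45]], force=25)

```text
time: 1.27
position: [0.4333, 0.405, 0.269]
tool_rot: [0.647, 3.074, 0.001]
ft_force: [1.6, 1.0, -0.7]
grip_width: 0.565
```

arm_command(motion=[[[-29, -13, 0], [0, 0, 0], 0.45], [[-29, -13, 0], [0, 0, 0], 0.45], [[-29, -13, 0], [0, 0, 0], 0.45], [[-29, -13, 0], [0, 0, 0], 0.45], [[-29, -13, 0], [0, 0, 0], 0.45], [[-29, -13, 0], [0, 0, 0], 0.45], [[-29, -13, 0], [0, 0, 0], 0.45], [[0, 0, 0], [0, 0, 0], 0.45]])

```text
time: 1.93
position: [0.5862, 0.2327, 0.2686]
tool_rot: [0.663, 3.067, -0.006]
ft_force: [-0.6, -1.1, 0.1]
grip_width: 0.548
```

arm_command(motion=[[[0, 0, 0], [0, 0, 7], 0.45], [[0, 0, 0], [0, 0, 7], 0.45], [[0, 0, 0], [0, 0, 7], 0.45], [[0, 0, 0], [0, 0, 7], 0.45], [[0, 0, 0], [0, 0, 7], 0.45], [[0, 0, 0], [0, 0, 7], 0.45], [[0, 0, 0], [0, 0, 7], 0.45], [[0, 0, 0], [0, 0, 7], 0.45]])

```text
time: 2.6
position: [0.5814, 0.2414, 0.2686]
tool_rot: [-2.021, -2.405, -0.0]
ft_force: [-0.3, 0.9, -0.2]
grip_width: 0.548
```

Run:
```python
from h import *
s=ctrl.get_state()
for k in ['time','joint_positions','position','tool_rot','grip_width']: print(k,s[k])
R=cv2.Rodrigues(s['tool_rot'])[0];print(R.round(3))
```

```text
time 2.6
joint_positions [-0.70018842  0.26746941  0.32722893  1.47053813 -0.0862332   1.41756487
 -0.19789509]
position [0.58136014 0.24137644 0.26864101]
tool_rot [-2.02147788e+00 -2.40473614e+00 -3.42721500e-04]
grip_width 0.5484699081757671
[[-0.172  0.985  0.   ]
 [ 0.985  0.172  0.   ]
 [ 0.     0.    -1.   ]]
```

arm_command(motion=[[[0, 0, 0], [0, 0, 7], 0.45], [[0, 0, 0], [0, 0, 7], 0.45], [[0, 0, 0], [0, 0, 7], 0.45], [[0, 0, 0], [0, 0, 7], 0.45], [[0, 0, 0], [0, 0, 7], 0.45], [[0, 0, 0], [0, 0, 7], 0.45], [[0, 0, 0], [0, 0, 7], 0.45], [[0, 0, 0], [0, 0, 7], 0.45]])

```text
time: 3.27
position: [0.5813, 0.2414, 0.2686]
tool_rot: [-2.914, -1.174, -0.0]
ft_force: [0.5, 0.9, 0.6]
grip_width: 0.545
```

arm_command(motion=[[[0, 0, 0], [0, 0, 7], 0.45], [[0, 0, 0], [0, 0, 7], 0.45], [[0, 0, 0], [0, 0, 7], 0.45], [[0, 0, 0], [0, 0, 7], 0.45], [[0, 0, 0], [0, 0, 7], 0.45], [[0, 0, 0], [0, 0, 7], 0.45], [[0, 0, 0], [0, 0, 1.9], 0.45], [[0, 0, 0], [0, 0, 0], 0.45]])

```text
time: 3.93
position: [0.5814, 0.2414, 0.2686]
tool_rot: [-3.141, -0.008, -0.0]
ft_force: [-0.0, -0.3, -0.0]
grip_width: 0.55
```

Run:
```python
from h import *
s=ctrl.get_state()
for k in ['time','joint_positions','position','tool_rot','grip_width']: print(k,s[k])
R=cv2.Rodrigues(s['tool_rot'])[0];print(R.round(3))
im,d=optics.get_image('wrist');cv2.imwrite('pics/w1.png',im);np.save('w1.npy',d)
P=cloud(cam('wrist',s),d)
def reg(P,x0,x1,y0,y1,zs):
    q=P[(d>0)&(P[...,0]>x0)&(P[...,0]<x1)&(P[...,1]>y0)&(P[...,1]<y1)&(P[...,2]>zs[0])&(P[...,2]<zs[1])]
    if len(q):print(len(q),q.mean(0).round(4),((q.max(0)+q.min(0))/2).round(4),(q.max(0)-q.min(0)).round(3))
reg(P,.57,.63,.185,.25,(.097,.11)); reg(P,.57,.63,.125,.18,(.108,.125)); reg(P,.5,.62,-.05,.07,(.066,.08)); reg(P,.55,.65,.1,.26,(.045,.056))
for n in ['scene','top']:
    im,d2=optics.get_image(n);cv2.imwrite(f'pics/{n}1.png',im);np.save(f'{n}1.npy',d2)
```

```text
time 3.9333
joint_positions [-0.87133496  0.28481556  0.54417059  1.4769941  -0.14770537  1.42067011
 -1.88844159]
position [0.58135014 0.24137999 0.2686264 ]
tool_rot [-3.14149639e+00 -8.36238816e-03 -1.50256229e-04]
grip_width 0.5495774844481564
[[ 1.     0.005  0.   ]
 [ 0.005 -1.     0.   ]
 [ 0.    -0.    -1.   ]]
633 [0.6009 0.2173 0.1008] [0.6003 0.217  0.1003] [0.029 0.029 0.007]
206 [0.6039 0.152  0.1138] [0.6034 0.1515 0.1126] [0.014 0.014 0.009]
1806 [0.5637 0.014  0.0708] [0.5628 0.0126 0.07  ] [0.057 0.059 0.008]
3677 [0.6046 0.1854 0.0512] [0.6017 0.1842 0.0505] [0.065 0.122 0.011]
```

View pics/w1.png

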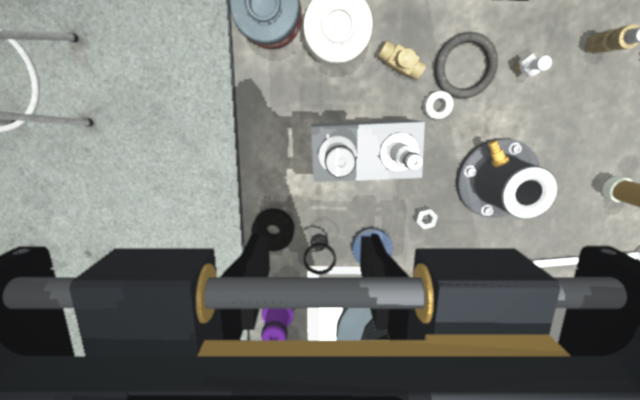

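View pics/scene1.png

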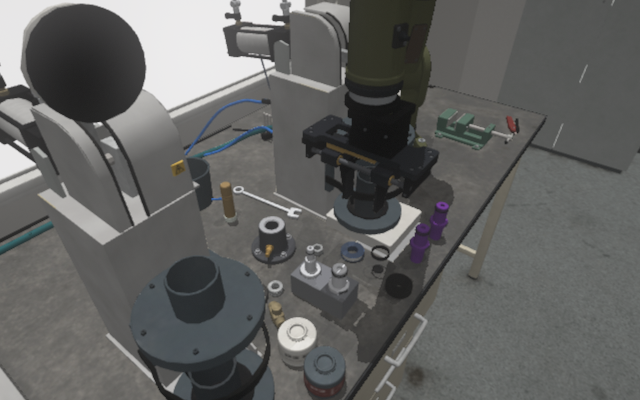

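arm_command(motion=[[[6, 8, 0], [0, 0, 0], 0.45], [[6, 8, 0], [0, 0, 0], 0.45], [[7, 8, 0], [0, 0, 0], 0.45], [[0, 0, 25], [0, 0, 0], 0.45], [[0, 0, 30], [0, 0, 0], 0.45], [[0, 0, 30], [0, 0, 0], 0.45], [[0, 0, 25], [0, 0, 0], 0.45], [[0, 0, 0], [0, 0, 0], 0.45]])

```text
time: 4.75
position: [0.5979, 0.2146, 0.1527]
tool_rot: [3.137, 0.007, -0.014]
ft_force: [-1.3, -0.2, -0.5]
grip_width: 0.547
```

```bash
cat > look.py <<'E'
from h import *
import sys
def reg(P,d,x0,x1,y0,y1,zs):
    q=P[(d>0)&(P[...,0]>x0)&(P[...,0]<x1)&(P[...,1]>y0)&(P[...,1]<y1)&(P[...,2]>zs[0])&(P[...,2]<zs[1])]
    if len(q):print(len(q),q.mean(0).round(4),((q.max(0)+q.min(0))/2).round(4),(q.max(0)-q.min(0)).round(3))
    return q
def w(name):
    s=ctrl.get_state();print(round(s['time'],2),s['position'].round(4),s['ft_force'].round(2),s['grip_width'].round(3), s['joint_positions'].round(2))
    im,d=optics.get_image('wrist');cv2.imwrite(f'pics/{name}.png',im);np.save(name+'.npy',d)
    return im,d,cloud(cam('wrist',s),d)
E
python3 - <<'E'
from look import *
im,d,P=w('w2')
reg(P,d,.57,.63,.185,.25,(.099,.11)); reg(P,d,.57,.63,.125,.18,(.111,.125)); reg(P,d,.55,.65,.1,.26,(.05,.056))
E
```

```text
Traceback (most recent call last):
  File "look.py", line 8, in w
    s=ctrl.get_state();print(round(s['time'],2),s['position'].round(4),s['ft_force'].round(2),s['grip_width'].round(3), s['joint_positions'].round(2))
                                                                                              ^^^^^^^^^^^^^^^^^^^^^
AttributeError: 'float' object has no attribute 'round'
```

```bash
sed -i "s/s\['grip_width'\].round(3)/round(s['grip_width'],3)/" look.py
python3 - <<'E'
from look import *
im,d,P=w('w2')
print(cv2.Rodrigues(ctrl.get_state()['tool_rot'])[0].round(4))
reg(P,d,.57,.63,.185,.25,(.099,.11)); reg(P,d,.57,.63,.125,.18,(.111,.125)); reg(P,d,.55,.65,.1,.26,(.05,.056))
E
```

```text
4.75 [0.5979 0.2146 0.1527] [-1.35 -0.15 -0.48] 0.547 [-0.81  0.38  0.54  1.6  -0.2   1.22 -1.8 ]
[[ 1.      0.0044 -0.0049]
 [ 0.0043 -1.     -0.0031]
 [-0.0049  0.0031 -1.    ]]
1239 [0.6011 0.2172 0.101 ] [0.6003 0.2173 0.1013] [0.027 0.028 0.004]
408 [0.6044 0.1521 0.1145] [0.6038 0.1514 0.114 ] [0.014 0.014 0.006]
6155 [0.6082 0.1854 0.0514] [0.6017 0.1845 0.053 ] [0.066 0.122 0.006]
```

View pics/w2.png

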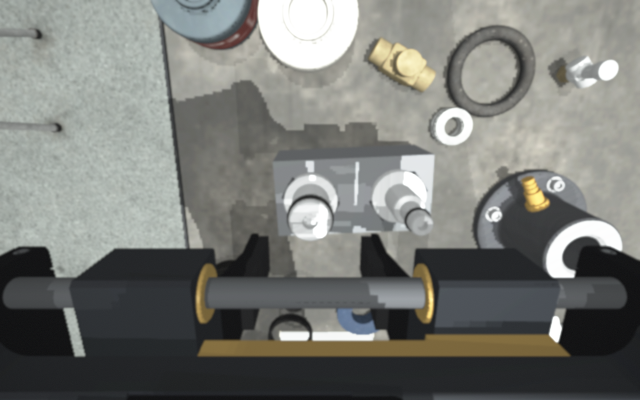

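arm_command(motion=[[[0, 0, 0], [0, 0, 0], 0.45], [[0, 0, 0], [0, 0, 0], 0.45]])

```text
time: 4.97
position: [0.6024, 0.217, 0.161]
tool_rot: [-3.14, -0.008, -0.006]
ft_force: [0.2, -0.1, 0.2]
grip_width: 0.551
```

arm_command(motion=[[[0, 0, 12], [0, 0, 0], 0.45], [[0, 0, 15], [0, 0, 0], 0.45], [[0, 0, 15], [0, 0, 0], 0.45], [[0, 0, 12], [0, 0, 0], 0.45], [[0, 0, 6], [0, 0, 0], 0.45], [[0, 0, 0], [0, 0, 0], 0.45], [[0, 0, 0], [0, 0, 0], 0.45], [[0, 0, 0], [0, 0, 0], 0.45]])

```text
time: 5.63
position: [0.6014, 0.2175, 0.0996]
tool_rot: [-3.141, -0.009, -0.003]
ft_force: [-0.6, 0.5, -0.4]
grip_width: 0.55
```

Run:
```python
from look import *
im,d,P=w('w3')
reg(P,d,.57,.63,.185,.25,(.099,.11));
```

```text
5.63 [0.6014 0.2175 0.0996] [-0.6   0.5  -0.42] 0.55 [-0.8   0.43  0.52  1.66 -0.23  1.12 -1.78]
2159 [0.606  0.2173 0.1021] [0.6048 0.2175 0.1045] [0.02  0.065 0.011]
```

View pics/w3.png

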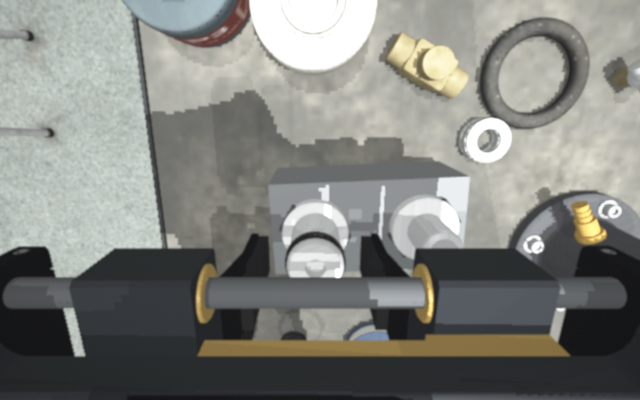

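arm_command(motion=[[[0, 0, 8], [0, 0, 0], 0.45], [[0, 0, 8], [0, 0, 0], 0.45], [[0, 0, 6], [0, 0, 0], 0.45], [[0, 0, 0], [0, 0, 0], 0.45], [[0, 0, 0], [0, 0, 0], 0.45], [[0, 0, 0], [0, 0, 0], 0.8], [[0, 0, 0], [0, 0, 0], 0.8], [[0, 0, 0], [0, 0, 0], 0.8]], force=25)

```text
time: 6.35
position: [0.601, 0.2173, 0.0769]
tool_rot: [-3.141, -0.009, -0.001]
ft_force: [0.9, 0.0, -0.0]
grip_width: 0.4
```

arm_command(motion=[[[0, 0, 0], [0, 0, 0], 0.8], [[0, 0, 0], [0, 0, 0], 0.8], [[0, 0, 0], [0, 0, 0], 0.8], [[0, 0, 0], [0, 0, 0], 0.8]])

```text
time: 6.68
position: [0.6009, 0.2173, 0.0769]
tool_rot: [-3.141, -0.009, -0.001]
ft_force: [-0.5, -0.7, 1.6]
grip_width: 0.313
```

arm_command(motion=[[[0, 0, -8], [0, 0, 0], 0.8], [[0, 0, -15], [0, 0, 0], 0.8], [[0, 0, -20], [0, 0, 0], 0.8], [[0, 0, -25], [0, 0, 0], 0.8], [[0, 0, -25], [0, 0, 0], 0.8], [[0, 0, -25], [0, 0, 0], 0.8], [[0, 0, -20], [0, 0, 0], 0.8], [[0, 0, 0], [0, 0, 0], 0.8]])

```text
time: 7.35
position: [0.6029, 0.2178, 0.2198]
tool_rot: [-3.138, -0.009, -0.011]
ft_force: [0.6, 0.2, -2.3]
grip_width: 0.315
```

Run:
```python
from look import *
im,d,P=w('w4')
```

```text
7.35 [0.6029 0.2178 0.2198] [ 0.6   0.16 -2.3 ] 0.315 [-0.82  0.33  0.55  1.53 -0.18  1.33 -1.82]
```

View pics/w4.png

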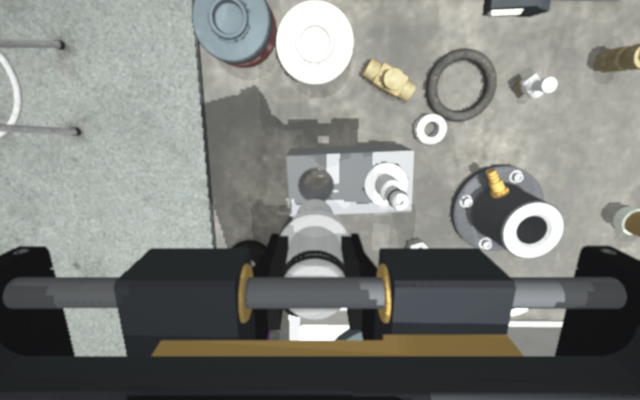

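arm_command(motion=[[[-2, 10, 0], [0, 0, 0], 0.8], [[-4, 20, 0], [0, 0, 0], 0.8], [[-6, 32, 0], [0, 0, 0], 0.8], [[-6, 32, 0], [0, 0, 0], 0.8], [[-6, 32, 0], [0, 0, 0], 0.8], [[-6, 32, 0], [0, 0, 0], 0.8], [[-5, 26, 0], [0, 0, 0], 0.8], [[-4, 20, 0], [0, 0, 0], 0.8]])

```text
time: 8.07
position: [0.5604, 0.0088, 0.2125]
tool_rot: [3.14, 0.004, -0.006]
ft_force: [0.3, -0.6, -2.6]
grip_width: 0.317
```

arm_command(motion=[[[0, 0, 0], [0, 0, 0], 0.8], [[0, 0, 0], [0, 0, 0], 0.8], [[0, 0, 0], [0, 0, 0], 0.8], [[0, 0, 0], [0, 0, 0], 0.8], [[0, 0, 0], [0, 0, 0], 0.8]])

```text
time: 8.48
position: [0.5626, 0.0143, 0.2139]
tool_rot: [3.141, 0.013, -0.002]
ft_force: [-0.4, -0.2, -2.2]
grip_width: 0.315
```

Run:
```python
from look import *
im,d,P=w('w5')
q=reg(P,d,.52,.62,-.04,.07,(.066,.076))
for n in ['scene','top']:
    im,d2=optics.get_image(n);cv2.imwrite(f'pics/{n}2.png',im);np.save(f'{n}2.npy',d2)
```

```text
8.48 [0.5626 0.0143 0.2139] [-0.41 -0.16 -2.18] 0.315 [-0.66  0.17  0.66  1.72 -0.1   1.29 -1.54]
1967 [0.5689 0.0122 0.0708] [0.5648 0.0124 0.0696] [0.053 0.057 0.007]
```

View pics/w5.png

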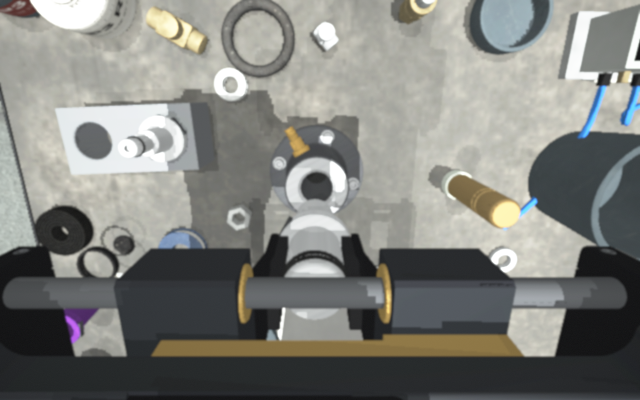

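View pics/scene2.png

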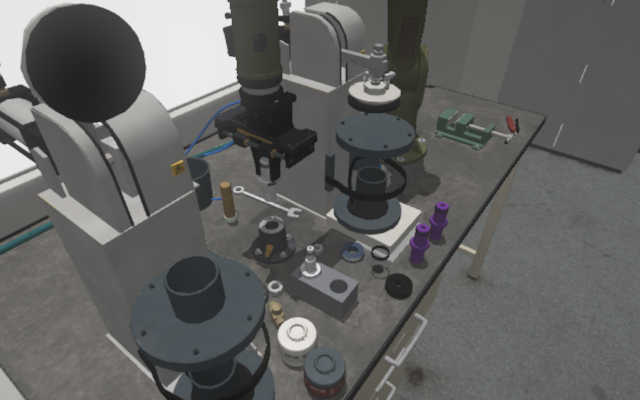

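Run:
```python
from look import *
from scipy.optimize import least_squares
from scipy.spatial import ConvexHull
def fit(q,R):
    h=q[ConvexHull(q[:,:2]).vertices][:,:2]
    r=least_squares(lambda c:np.hypot(h[:,0]-c[0],h[:,1]-c[1])-R-c[2],[*q[:,:2].mean(0),0],loss='soft_l1',f_scale=.001)
    return r.x.round(4),len(h)
def T(pos,rv): return dict(position=pos,tool_rot=rv)
d=np.load('w1.npy');P=cloud(cam('wrist',T([.58135,.24138,.2686],[-3.1415,-.00836,-.00015])),d)
def pts(P,d,x,y,z,r): return P[(d>0)&(np.hypot(P[...,0]-x,P[...,1]-y)<r)&(abs(P[...,2]-z)<.0045)]
print('post w1',fit(pts(P,d,.563,.013,.071,.034),.029),'mand w1',fit(pts(P,d,.6005,.217,.101,.02),.014))
s=ctrl.get_state();d=np.load('w5.npy');P=cloud(cam('wrist',s),d)
q=pts(P,d,.563,.013,.071,.034);print('post w5',fit(q[q[:,0]>.558],.029))
d=np.load('top0.npy');P=cloud(cam('top'),d)
print('post top',fit(pts(P,d,.562,.013,.071,.034),.029),'mand top',fit(pts(P,d,.5995,.217,.101,.02),.014),'drift top',fit(pts(P,d,.551,-.139,.104,.02),.013))
# nozzle/mandrel now in hand
d=np.load('w5.npy');P=cloud(cam('wrist',s),d)
c=np.array([[int(x) for x in (v,u)] for v in range(255,285,6) for u in (295,315,335)])
for v,u in c: print(v,u,round(float(d[v,u]),4),P[v,u].round(4))
# arm heights now
Q=np.vstack([cloud(cam(n),np.load(n+'2.npy'))[np.load(n+'2.npy')>0] for n in('scene','top')])
Q0=np.vstack([cloud(cam(n),np.load(n+'0.npy'))[np.load(n+'0.npy')>0] for n in('scene','top')])
for x in np.arange(.3,.7,.04):
    m=(abs(Q[:,0]-x)<.02)&(abs(Q[:,1]-.01)<.06)&(Q[:,2]>.15)&(Q[:,2]<1); print(round(x,2),np.percentile(Q[m,2],[0,5,25,50,75,100]).round(2) if m.sum()>5 else '')
```

```text
post w1 (array([5.624e-01, 1.270e-02, 1.000e-04]), 41) mand w1 (array([0.6005, 0.2171, 0.0007]), 22)
post w5 (array([ 0.564 ,  0.0119, -0.0009]), 42)
post top (array([ 5.621e-01,  1.340e-02, -4.000e-04]), 29) mand top (array([5.993e-01, 2.178e-01, 1.000e-04]), 16) drift top (array([ 5.501e-01, -1.388e-01, -3.000e-04]), 12)
255 295 0.1492 [0.5736 0.0226 0.226 ]
255 315 0.1396 [0.5779 0.0138 0.2347]
255 335 0.1514 [0.5727 0.0048 0.224 ]
261 295 0.1408 [0.5749 0.0221 0.2344]
261 315 0.1383 [0.5762 0.0138 0.2366]
261 335 0.1421 [0.5744 0.0054 0.2332]
267 295 0.1389 [0.5735 0.022  0.2368]
267 315 0.1364 [0.5747 0.0138 0.2391]
267 335 0.1387 [0.5737 0.0056 0.237 ]
273 295 0.1371 [0.572  0.0219 0.2391]
273 315 0.137 [0.5721 0.0138 0.2392]
273 335 0.1387 [0.5713 0.0056 0.2377]
279 295 0.0884 [0.5949 0.0193 0.283 ]
279 315 0.0877 [0.5953 0.0141 0.2837]
279 335 0.0886 [0.5948 0.0088 0.2829]
0.3 [0.19 0.26 0.65 0.68 0.68 0.69]
0.34 [0.15 0.26 0.44 0.66 0.67 0.68]
0.38 [0.15 0.26 0.37 0.44 0.66 0.67]
0.42 [0.15 0.17 0.26 0.62 0.65 0.66]
0.46 [0.6  0.61 0.63 0.63 0.64 0.65]
0.5 [0.54 0.61 0.62 0.62 0.63 0.64]
0.54 [0.15 0.29 0.38 0.61 0.62 0.62]
0.58 [0.15 0.22 0.33 0.42 0.5  0.61]
0.62 [0.28 0.28 0.29 0.37 0.42 0.58]
0.66
```

View pics/top2.png

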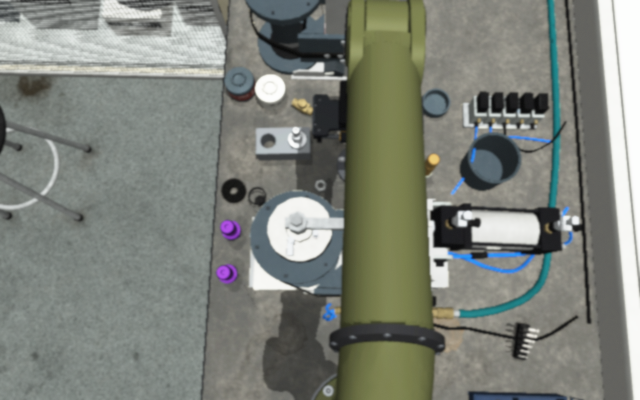

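arm_command(motion=[[[0, 0, 8], [0, 0, 0], 0.8], [[0, 0, 10], [0, 0, 0], 0.8], [[0, 0, 10], [0, 0, 0], 0.8], [[0, 0, 8], [0, 0, 0], 0.8], [[0, 0, 0], [0, 0, 0], 0.8], [[0, 0, 0], [0, 0, 0], 0.8], [[0, 0, 0], [0, 0, 0], 0.8], [[0, 0, 0], [0, 0, 0], 0.8]])

```text
time: 9.3
position: [0.5633, 0.0129, 0.1791]
tool_rot: [-3.141, -0.009, -0.002]
ft_force: [0.2, 0.5, -2.5]
grip_width: 0.316
```

arm_command(motion=[[[0, 0, 0], [0, 0, 0], 0.8], [[0, 0, 0], [0, 0, 0], 0.8]])

```text
time: 9.47
position: [0.5631, 0.013, 0.179]
tool_rot: [-3.141, -0.009, -0.001]
ft_force: [-0.1, 0.5, -1.5]
grip_width: 0.315
```

Run:
```python
from look import *
im,d,P=w('w6')
print(cv2.Rodrigues(ctrl.get_state()['tool_rot'])[0].round(4))
im,d=optics.get_image('scene');np.save('s6.npy',d);cv2.imwrite('pics/s6.png',cv2.resize(im[120:280,200:340],None,fx=4,fy=3.75,interpolation=cv2.INTER_CUBIC))
```

```text
9.47 [0.5631 0.013  0.179 ] [-0.11  0.5  -1.48] 0.315 [-0.65  0.19  0.66  1.77 -0.13  1.22 -1.53]
[[ 1.0e+00  5.9e-03  7.0e-04]
 [ 5.9e-03 -1.0e+00  3.0e-04]
 [ 7.0e-04 -3.0e-04 -1.0e+00]]
```

View pics/w6.png

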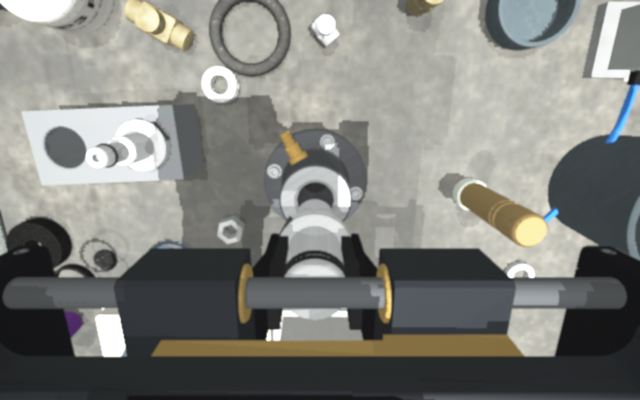

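View pics/s6.png

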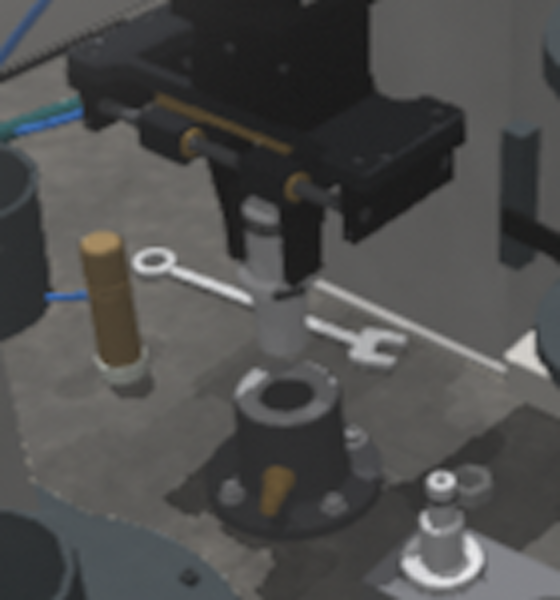

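arm_command(motion=[[[0, 0, 10], [0, 0, 0], 0.8], [[0, 0, 14], [0, 0, 0], 0.8], [[0, 0, 14], [0, 0, 0], 0.8], [[0, 0, 12], [0, 0, 0], 0.8], [[0, 0, 8], [0, 0, 0], 0.8], [[0, 0, 5], [0, 0, 0], 0.8], [[0, 0, 2], [0, 0, 0], 0.8], [[0, 0, 0], [0, 0, 0], 0.8]])

```text
time: 10.23
position: [0.5628, 0.0129, 0.1133]
tool_rot: [3.141, 0.009, -0.001]
ft_force: [0.1, -0.4, -1.8]
grip_width: 0.315
```

arm_command(motion=[[[0, 0, 0], [0, 0, 0], 0.8], [[0, 0, 0], [0, 0, 0], 0.8], [[0, 0, 0], [0, 0, 0], 0.8]])

```text
time: 10.48
position: [0.5631, 0.0131, 0.1141]
tool_rot: [-3.141, -0.009, -0.001]
ft_force: [-1.0, -0.2, -1.6]
grip_width: 0.317
```

arm_command(motion=[[[0, 0, 2], [0, 0, 0], 0.8], [[0, 0, 2], [0, 0, 0], 0.8], [[0, 0, 2], [0, 0, 0], 0.8], [[0, 0, 2], [0, 0, 0], 0.8], [[0, 0, 0], [0, 0, 0], 0.8], [[0, 0, 0], [0, 0, 0], 0.8]])

```text
time: 10.98
position: [0.563, 0.0127, 0.1055]
tool_rot: [3.141, 0.009, 0.001]
ft_force: [0.9, -1.2, -2.5]
grip_width: 0.318
```

arm_command(motion=[[[0, 0, 1], [0, 0, 0], 0.8], [[0, 0, 0], [0, 0, 0], 0.8], [[0, 0, 0], [0, 0, 0], 0.8]])

```text
time: 11.23
position: [0.563, 0.0127, 0.1046]
tool_rot: [3.141, 0.009, 0.001]
ft_force: [0.1, -1.3, -1.7]
grip_width: 0.316
```

arm_command(motion=[[[0, 0, 1], [0, 0, 0], 0.8], [[0, 0, 0], [0, 0, 0], 0.8], [[0, 0, 0], [0, 0, 0], 0.8]])

```text
time: 11.48
position: [0.563, 0.0127, 0.1036]
tool_rot: [3.141, 0.009, 0.001]
ft_force: [2.0, -2.5, -2.4]
grip_width: 0.313
```

arm_command(motion=[[[0.5, 0.5, 0], [0, 0, 0], 0.8], [[0, 0, 0], [0, 0, 0], 0.8], [[0, 0, 0], [0, 0, 0], 0.8]])

```text
time: 11.73
position: [0.5632, 0.0126, 0.1035]
tool_rot: [-3.141, -0.009, 0.001]
ft_force: [-0.0, -1.4, -1.0]
grip_width: 0.313
```

arm_command(motion=[[[0, 0, 0], [0, 0, 0], 0.8]])

```text
time: 11.82
position: [0.5632, 0.0126, 0.1035]
tool_rot: [-3.141, -0.009, 0.001]
ft_force: [-0.9, -1.3, -1.5]
grip_width: 0.314
```

arm_command(motion=[[[0, 0.5, 0], [0, 0, 0], 0.8], [[0, 0, 0.5], [0, 0, 0], 0.8], [[0, 0, 0], [0, 0, 0], 0.8]])

```text
time: 12.07
position: [0.5632, 0.0125, 0.103]
tool_rot: [-3.141, -0.01, 0.001]
ft_force: [0.3, -0.4, -2.1]
grip_width: 0.313
```

arm_command(motion=[[[0, 0, 0.5], [0, 0, 0], 0.8], [[0, 0, 0], [0, 0, 0], 0.8], [[0, 0, 0], [0, 0, 0], 0.8]])

```text
time: 12.32
position: [0.5632, 0.0125, 0.1025]
tool_rot: [-3.141, -0.01, 0.0]
ft_force: [0.3, -0.4, -0.2]
grip_width: 0.315
```

arm_command(motion=[[[0, 0, 0.4], [0, 0, 0], 0.8], [[0, 0, 0], [0, 0, 0], 0.8], [[0, 0, 0], [0, 0, 0], 0.8]])

```text
time: 12.57
position: [0.5633, 0.0125, 0.1022]
tool_rot: [-3.141, -0.01, 0.0]
ft_force: [-0.9, 1.1, -0.5]
grip_width: 0.315
```

Run:
```python
from look import *
im,d,P=w('w7')
for u in (300,315,330): print([P[v,u].round(4).tolist() for v in (190,200,215,230,240,250,262,268,272)])
im,d=optics.get_image('scene');np.save('s7.npy',d);cv2.imwrite('pics/s7.png',cv2.resize(im[160:260,220:320],None,fx=6,fy=6,interpolation=cv2.INTER_CUBIC))
```

```text
12.57 [0.5633 0.0125 0.1022] [-0.87  1.13 -0.53] 0.315 [-0.62  0.28  0.64  1.85 -0.19  1.08 -1.48]
[[0.5904, 0.0209, 0.0654], [0.5861, 0.0207, 0.0704], [0.581, 0.0203, 0.081], [0.5743, 0.0202, 0.0854], [0.5747, 0.0196, 0.0992], [0.575, 0.0192, 0.111], [0.575, 0.0187, 0.1225], [0.5743, 0.0185, 0.1263], [0.5724, 0.0186, 0.1261]]
[[0.5916, 0.0124, 0.0695], [0.586, 0.0124, 0.0701], [0.5823, 0.0124, 0.0844], [0.5764, 0.0124, 0.0904], [0.5765, 0.0124, 0.1032], [0.5777, 0.0124, 0.1165], [0.5763, 0.0125, 0.1249], [0.5744, 0.0124, 0.1264], [0.5729, 0.0124, 0.1269]]
[[0.59, 0.0038, 0.0634], [0.5863, 0.0041, 0.0709], [0.5811, 0.0045, 0.081], [0.5741, 0.0045, 0.0848], [0.5743, 0.0051, 0.098], [0.5745, 0.0056, 0.1097], [0.5747, 0.0061, 0.1217], [0.5737, 0.0063, 0.1251], [0.5726, 0.0063, 0.1263]]
```

View pics/w7.png

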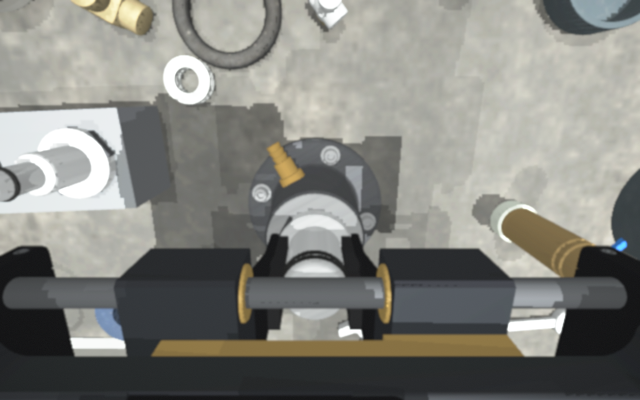

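View pics/s7.png

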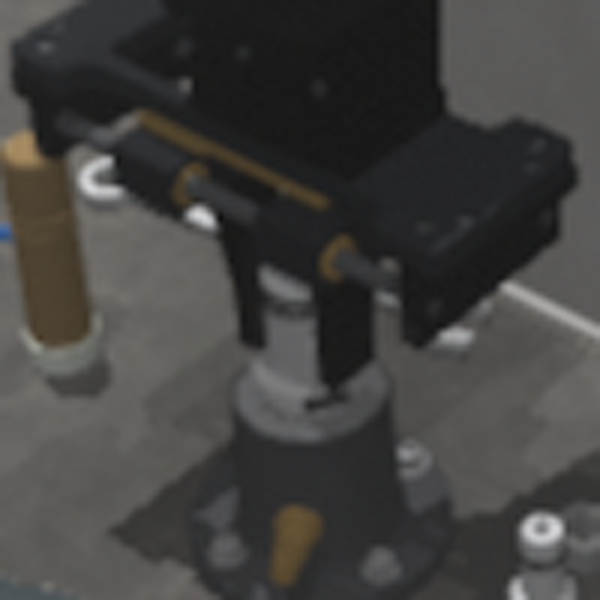

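arm_command(motion=[[[0, 0, 0.4], [0, 0, 0], 0.8], [[0, 0, 0], [0, 0, 0], 0.8], [[0, 0, 0], [0, 0, 0], 0.8]])

```text
time: 12.92
position: [0.5633, 0.0124, 0.1018]
tool_rot: [-3.141, -0.009, 0.0]
ft_force: [-1.8, 1.7, 1.1]
grip_width: 0.317
```

arm_command(motion=[[[0, 0, 0], [0, 0, 0], 0.8], [[0, 0, 0], [0, 0, 0], 0.8]])

```text
time: 13.08
position: [0.5633, 0.0124, 0.1018]
tool_rot: [-3.141, -0.009, 0.0]
ft_force: [-1.4, 2.1, 0.6]
grip_width: 0.313
```

arm_command(motion=[[[-0.3, -0.4, 0], [0, 0, 0], 0.8], [[0, 0, 0], [0, 0, 0], 0.8], [[0, 0, 0], [0, 0, 0], 0.45], [[0, 0, 0], [0, 0, 0], 0.45], [[0, 0, 0], [0, 0, 0], 0.45], [[0, 0, 0], [0, 0, 0], 0.45], [[0, 0, 0], [0, 0, 0], 0.45], [[0, 0, 0], [0, 0, 0], 0.45]])

```text
time: 13.75
position: [0.5631, 0.0122, 0.1018]
tool_rot: [3.141, 0.009, 0.0]
ft_force: [0.2, -0.2, -1.0]
grip_width: 0.539
```

Run:
```python
from look import *
im,d,P=w('w8')
for u in (300,315,330): print([P[v,u].round(4).tolist() for v in (190,200,215,230,240,250,262,268,272)])
```

```text
13.75 [0.5631 0.0122 0.1018] [ 0.15 -0.19 -0.99] 0.539 [-0.62  0.28  0.64  1.85 -0.19  1.07 -1.48]
[[0.59, 0.0207, 0.0639], [0.5861, 0.0205, 0.0703], [0.5809, 0.0201, 0.0806], [0.5744, 0.0199, 0.0855], [0.5747, 0.0194, 0.0992], [0.5753, 0.0189, 0.1115], [0.5749, 0.0185, 0.1221], [0.5747, 0.0183, 0.1268], [0.5723, 0.0184, 0.1257]]
[[0.5917, 0.0122, 0.0697], [0.5865, 0.0122, 0.0717], [0.5817, 0.0122, 0.0828], [0.577, 0.0122, 0.0918], [0.5765, 0.0122, 0.103], [0.5779, 0.0122, 0.1168], [0.5764, 0.0123, 0.125], [0.5742, 0.0122, 0.1259], [0.5722, 0.0122, 0.1255]]
[[0.59, 0.0036, 0.0636], [0.5863, 0.0039, 0.071], [0.5807, 0.0042, 0.0797], [0.5741, 0.0043, 0.0847], [0.5738, 0.0048, 0.0969], [0.5747, 0.0054, 0.1099], [0.575, 0.006, 0.1222], [0.5741, 0.0061, 0.1257], [0.5727, 0.0061, 0.1265]]
```

View pics/w8.png

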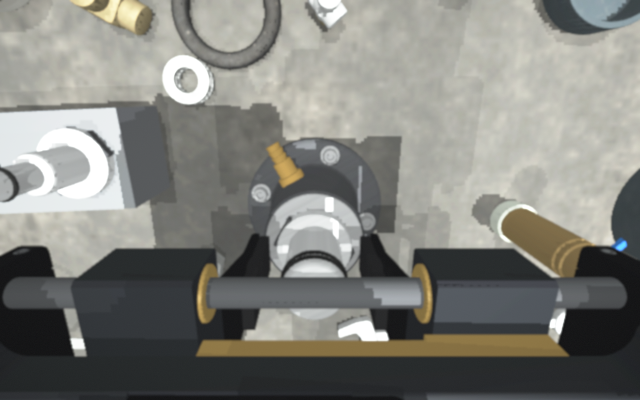

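The mandrel stands free in the socket at wrist (315,250), with clear gaps to both fingers. Next I back off straight up.

arm_command(motion=[[[0, 0, -5], [0, 0, 0], 0.45], [[0, 0, -10], [0, 0, 0], 0.45], [[0, 0, -20], [0, 0, 0], 0.45], [[0, 0, -30], [0, 0, 0], 0.45], [[0, 0, -30], [0, 0, 0], 0.45], [[0, 0, -25], [0, 0, 0], 0.45], [[0, 0, -10], [0, 0, 0], 0.3], [[0, 0, 0], [0, 0, 0], 0.3]])

```text
time: 14.47
position: [0.5649, 0.0123, 0.2354]
tool_rot: [-3.14, -0.009, -0.01]
ft_force: [-0.1, -0.4, 0.3]
grip_width: 0.63
```

arm_command(motion=[[[0, 0, 0], [0, 0, 0], 0.3], [[0, 0, 0], [0, 0, 0], 0.3], [[0, 0, 0], [0, 0, 0], 0.3], [[0, 0, 0], [0, 0, 0], 0.3]])

```text
time: 14.8
position: [0.5622, 0.0124, 0.2302]
tool_rot: [3.141, 0.009, -0.004]
ft_force: [-0.2, 0.8, -0.6]
grip_width: 0.701
```

```bash
cat >> look.py <<'E'
from scipy.optimize import least_squares
from scipy.spatial import ConvexHull
def fit(q,R):
    h=q[ConvexHull(q[:,:2]).vertices][:,:2]
    r=least_squares(lambda c:np.hypot(h[:,0]-c[0],h[:,1]-c[1])-R-c[2],[*q[:,:2].mean(0),0],loss='soft_l1',f_scale=.001)
    return r.x.round(4),len(h),q[:,2].mean().round(4)
def pts(P,d,x,y,z,r,t=.0045): return P[(d>0)&(np.hypot(P[...,0]-x,P[...,1]-y)<r)&(abs(P[...,2]-z)<t)]
E
python3 - <<'E'
from look import *
im,d,P=w('w9')
for z in (.1265,): print('mand top',fit(pts(P,d,.563,.0125,z,.02),.014))
q=pts(P,d,.563,.0125,.071,.04);print('face',len(q),q[:,2].mean() if len(q) else 0)
q=pts(P,d,.551,-.139,.104,.03);print('drift',fit(q,.013))
im,d=optics.get_image('scene');cv2.imwrite('pics/s9.png',cv2.resize(im[160:260,210:310],None,fx=6,fy=6,interpolation=cv2.INTER_CUBIC))
E
```

```text
14.8 [0.5622 0.0124 0.2302] [-0.24  0.82 -0.55] 0.701 [-0.66  0.15  0.66  1.7  -0.1   1.32 -1.55]
mand top (array([5.631e-01, 1.230e-02, 5.000e-04]), 23, np.float64(0.1257))
face 1139 0.07086153777382431
drift (array([ 5.508e-01, -1.398e-01, -2.000e-04]), 27, np.float64(0.1037))
```

View pics/w9.png

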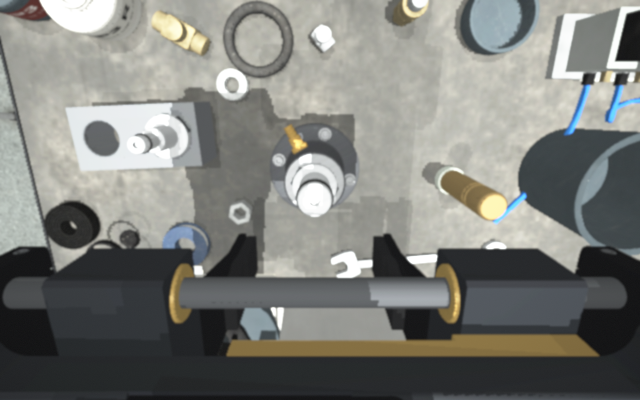

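View pics/s9.png

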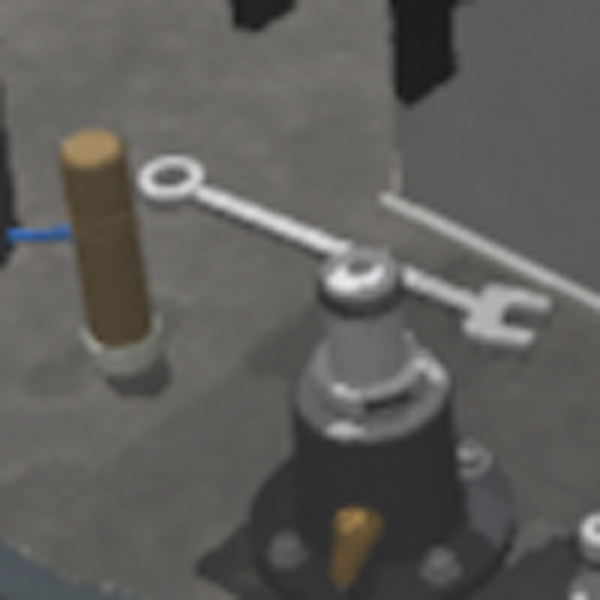

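Run:
```python
from look import *
d=np.load('w9.npy');s=ctrl.get_state()
P=cloud(cam('wrist',s),d)
for nm,PP,dd in (('w',P,d),('top',cloud(cam('top'),np.load('top0.npy')),np.load('top0.npy')),('sc',cloud(cam('scene'),np.load('scene0.npy')),np.load('scene0.npy'))):
    for z0,z1 in ((.02,.05),(.05,.08),(.08,.12)):
        m=(dd>0)&(PP[...,2]>z0)&(PP[...,2]<z1)&(PP[...,0]>.46)&(PP[...,0]<.66)&(PP[...,1]<-.158)&(PP[...,1]>-.3)
        q=PP[m]
        if len(q): i=np.argsort(-q[:,1])[:5]; print(nm,z0,len(q),q[i[[0,2,4]]].round(3).tolist(),'xr',q[:,0].min().round(3),q[:,0].max().round(3))
for r in models.silhouettes('wrist','drift_mid')[:1]:
    m=r['pixels']; q=P[m]; q=q[q[:,2]>.005]; print(r['conf'],m.sum())
    for z in (.02,.04,.06,.08,.1):
        k=q[abs(q[:,2]-z)<.01]; print(z,k.mean(0).round(4),(k.max(0)-k.min(0)).round(3)) if len(k) else 0
```

```text
w 0.02 2948 [[0.562, -0.217, 0.05], [0.555, -0.217, 0.049], [0.563, -0.218, 0.049]] xr 0.511 0.66
w 0.05 2979 [[0.553, -0.216, 0.072], [0.559, -0.216, 0.077], [0.564, -0.216, 0.078]] xr 0.509 0.66
w 0.08 2773 [[0.563, -0.213, 0.1], [0.56, -0.213, 0.1], [0.557, -0.213, 0.098]] xr 0.503 0.613
top 0.02 418 [[0.556, -0.217, 0.049], [0.561, -0.217, 0.048], [0.553, -0.217, 0.046]] xr 0.507 0.66
top 0.05 356 [[0.556, -0.215, 0.08], [0.559, -0.216, 0.078], [0.557, -0.216, 0.069]] xr 0.506 0.66
top 0.08 464 [[0.564, -0.213, 0.098], [0.56, -0.213, 0.097], [0.556, -0.213, 0.103]] xr 0.504 0.615
sc 0.02 169 [[0.558, -0.217, 0.045], [0.557, -0.217, 0.047], [0.562, -0.217, 0.038]] xr 0.512 0.579
sc 0.05 266 [[0.554, -0.214, 0.074], [0.567, -0.215, 0.078], [0.565, -0.216, 0.071]] xr 0.507 0.58
sc 0.08 255 [[0.565, -0.212, 0.102], [0.561, -0.214, 0.099], [0.558, -0.214, 0.1]] xr 0.502 0.581
0.58 2063
0.02 [ 0.556  -0.132   0.0184] [0.03  0.027 0.02 ]
0.04 [ 0.5564 -0.1317  0.0401] [0.024 0.019 0.02 ]
0.06 [ 0.5562 -0.1315  0.0607] [0.024 0.018 0.02 ]
0.08 [ 0.5562 -0.1316  0.0804] [0.023 0.019 0.02 ]
0.1 [ 0.553  -0.1372  0.1024] [0.025 0.026 0.017]
```

arm_command(motion=[[[-1, 12, 0], [0, 0, 0], 0.4], [[-2, 24, 0], [0, 0, 0], 0.4], [[-3, 30, 0], [0, 0, 0], 0.4], [[-3, 32, 0], [0, 0, 0], 0.4], [[-3, 30, 0], [0, 0, 0], 0.4], [[-1, 16, 0], [0, 0, 0], 0.4], [[0, 8, 0], [0, 0, 0], 0.4], [[0, 0, 0], [0, 0, 0], 0.4]])

```text
time: 15.62
position: [0.5503, -0.1427, 0.2319]
tool_rot: [3.141, 0.002, 0.0]
ft_force: [-0.5, -0.8, 1.3]
grip_width: 0.597
```

arm_command(motion=[[[0, 0, 10], [0, 0, 0], 0.4], [[0, 0, 20], [0, 0, 0], 0.4], [[0, 0, 20], [0, 0, 0], 0.4], [[0, 0, 15], [0, 0, 0], 0.4], [[0, 0, 5], [0, 0, 0], 0.4], [[0, 0, 0], [0, 0, 0], 0.4], [[0, 0, 0], [0, 0, 0], 0.4], [[0, 0, 0], [0, 0, 0], 0.4]])

```text
time: 16.28
position: [0.5518, -0.1392, 0.1627]
tool_rot: [-3.142, -0.011, -0.003]
ft_force: [-0.0, -0.7, -0.1]
grip_width: 0.599
```

Run:
```python
from look import *
im,d,P=w('w10')
q=pts(P,d,.551,-.139,.104,.03,.004);print('drift',fit(q,.013))
im,d=optics.get_image('scene');cv2.imwrite('pics/s10.png',im)
```

```text
16.28 [ 0.5518 -0.1392  0.1627] [-0.02 -0.68 -0.14] 0.599 [-0.46  0.24  0.76  1.78 -0.18  1.19 -1.21]
drift (array([ 0.5508, -0.1402, -0.    ]), 29, np.float64(0.1037))
```

View pics/w10.png

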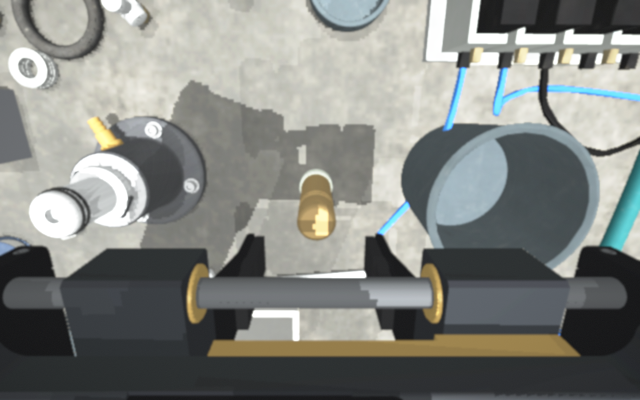

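View pics/s10.png

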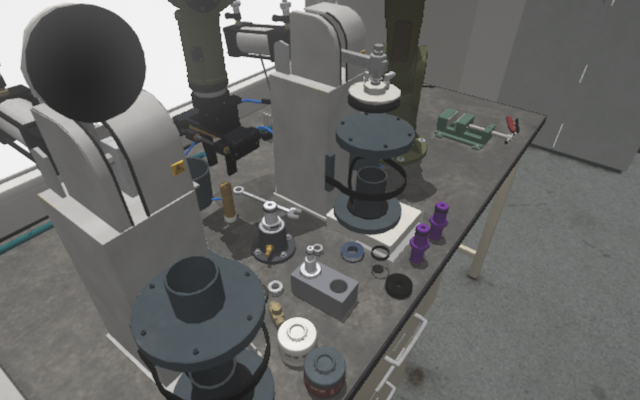

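arm_command(motion=[[[-0.8, 0.8, 8], [0, 0, 0], 0.4], [[0, 0, 15], [0, 0, 0], 0.4], [[0, 0, 18], [0, 0, 0], 0.4], [[0, 0, 18], [0, 0, 0], 0.4], [[0, 0, 14], [0, 0, 0], 0.4], [[0, 0, 6], [0, 0, 0], 0.4], [[0, 0, 0], [0, 0, 0], 0.4], [[0, 0, 0], [0, 0, 0], 0.4]])

```text
time: 17.05
position: [0.5503, -0.1407, 0.083]
tool_rot: [3.141, 0.009, 0.0]
ft_force: [-0.2, -0.1, -0.5]
grip_width: 0.599
```

arm_command(motion=[[[0, 0, 0], [0, 0, 0], 0.4], [[0, 0, 0], [0, 0, 0], 0.8], [[0, 0, 0], [0, 0, 0], 0.8], [[0, 0, 0], [0, 0, 0], 0.8], [[0, 0, 0], [0, 0, 0], 0.8], [[0, 0, 0], [0, 0, 0], 0.8], [[0, 0, 0], [0, 0, 0], 0.8], [[0, 0, 0], [0, 0, 0], 0.8]], force=35)

```text
time: 17.72
position: [0.5503, -0.1404, 0.083]
tool_rot: [-3.141, -0.009, -0.001]
ft_force: [-0.2, 0.6, 1.2]
grip_width: 0.288
```

arm_command(motion=[[[0, 0, 0], [0, 0, 0], 0.8], [[0, 0, 0], [0, 0, 0], 0.8]])

```text
time: 17.88
position: [0.5503, -0.1404, 0.0829]
tool_rot: [-3.141, -0.009, -0.0]
ft_force: [-0.2, -0.6, 2.1]
grip_width: 0.285
```

arm_command(motion=[[[0, 0, -8], [0, 0, 0], 0.8], [[0, 0, -18], [0, 0, 0], 0.8], [[0, 0, -25], [0, 0, 0], 0.8], [[0, 0, -28], [0, 0, 0], 0.8], [[0, 0, -28], [0, 0, 0], 0.8], [[0, 0, -25], [0, 0, 0], 0.8], [[0, 0, -15], [0, 0, 0], 0.8], [[0, 0, -5], [0, 0, 0], 0.8]])

```text
time: 18.55
position: [0.551, -0.141, 0.2375]
tool_rot: [3.141, 0.009, 0.006]
ft_force: [1.0, -0.0, -3.8]
grip_width: 0.288
```

arm_command(motion=[[[1, -12, 0], [0, 0, 0], 0.8], [[2, -22, 0], [0, 0, 0], 0.8], [[3, -30, 0], [0, 0, 0], 0.8], [[3, -32, 0], [0, 0, 0], 0.8], [[2, -28, 0], [0, 0, 0], 0.8], [[2, -18, 0], [0, 0, 0], 0.8], [[0, -8, 0], [0, 0, 0], 0.8], [[0, -2.7, 0], [0, 0, 0], 0.8]])

```text
time: 19.22
position: [0.5615, 0.0141, 0.2334]
tool_rot: [3.141, 0.014, -0.004]
ft_force: [-0.2, -0.2, -4.0]
grip_width: 0.289
```

arm_command(motion=[[[0, 0, 0], [0, 0, 0], 0.8], [[0, 0, 0], [0, 0, 0], 0.8], [[0, 0, 0], [0, 0, 0], 0.8], [[0, 0, 0], [0, 0, 0], 0.8], [[0, 0, 0], [0, 0, 0], 0.8]])

```text
time: 19.63
position: [0.5622, 0.0111, 0.2349]
tool_rot: [3.142, 0.006, 0.0]
ft_force: [0.4, 0.6, -3.4]
grip_width: 0.284
```

Run:
```python
from look import *
im,d,P=w('w11')
im,d=optics.get_image('scene');cv2.imwrite('pics/s11.png',cv2.resize(im[120:260,200:320],None,fx=4.2,fy=4.2,interpolation=cv2.INTER_CUBIC))
```

```text
19.63 [0.5622 0.0111 0.2349] [ 0.41  0.55 -3.4 ] 0.284 [-0.67  0.15  0.67  1.7  -0.1   1.33 -1.55]
```

View pics/w11.png

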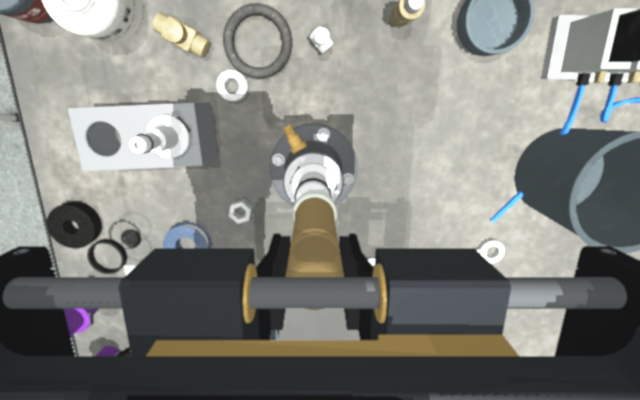

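View pics/s11.png

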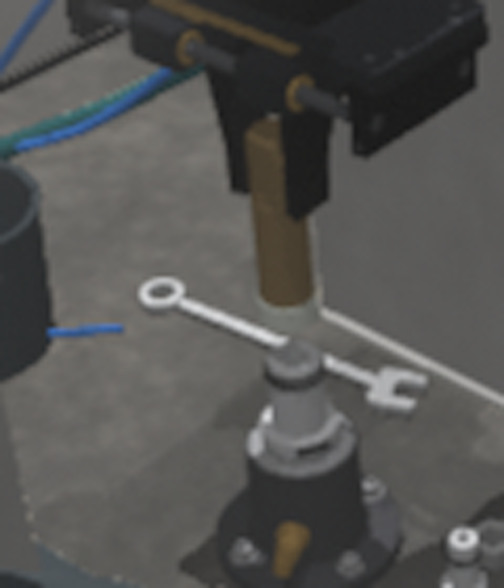

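arm_command(motion=[[[0, 0, 4], [0, 0, 0], 0.8], [[0, 0, 6], [0, 0, 0], 0.8], [[0, 0, 6], [0, 0, 0], 0.8], [[0, 0, 3], [0, 0, 0], 0.8], [[0, 0, 0], [0, 0, 0], 0.8], [[0, 0, 0], [0, 0, 0], 0.8], [[0, 0, 0], [0, 0, 0], 0.8], [[0, 0, 0], [0, 0, 0], 0.8]])

```text
time: 20.4
position: [0.5625, 0.0123, 0.2161]
tool_rot: [-3.141, -0.009, -0.001]
ft_force: [-0.4, 0.4, -4.4]
grip_width: 0.29
```

arm_command(motion=[[[0, 0, 0], [0, 0, 0], 0.8], [[0, 0, 0], [0, 0, 0], 0.8], [[0, 0, 0], [0, 0, 0], 0.8]])

```text
time: 20.65
position: [0.5623, 0.0123, 0.2159]
tool_rot: [-3.141, -0.009, -0.001]
ft_force: [-0.1, -1.5, -3.2]
grip_width: 0.29
```

arm_command(motion=[[[0.4, 0, 1], [0, 0, 0], 0.8], [[0, 0, 1], [0, 0, 0], 0.8], [[0, 0, 1], [0, 0, 0], 0.8], [[0, 0, 1], [0, 0, 0], 0.8], [[0, 0, 0], [0, 0, 0], 0.8], [[0, 0, 0], [0, 0, 0], 0.8]])

```text
time: 21.15
position: [0.5626, 0.0123, 0.2116]
tool_rot: [3.142, 0.009, -0.0]
ft_force: [-0.6, -0.2, -4.3]
grip_width: 0.29
```

arm_command(motion=[[[0, 0, 0.7], [0, 0, 0], 0.8], [[0, 0, 0], [0, 0, 0], 0.8], [[0, 0, 0], [0, 0, 0], 0.8]])

```text
time: 21.4
position: [0.5627, 0.0123, 0.2111]
tool_rot: [-3.142, -0.009, -0.0]
ft_force: [-0.5, -0.3, -3.9]
grip_width: 0.287
```

arm_command(motion=[[[0, 0, 0.7], [0, 0, 0], 0.8], [[0, 0, 0], [0, 0, 0], 0.8], [[0, 0, 0], [0, 0, 0], 0.8]])

```text
time: 21.65
position: [0.5626, 0.0123, 0.2103]
tool_rot: [-3.142, -0.009, 0.0]
ft_force: [0.7, 0.4, -3.5]
grip_width: 0.288
```

arm_command(motion=[[[0, 0, 0.5], [0, 0, 0], 0.8], [[0, 0, 0], [0, 0, 0], 0.8], [[0, 0, 0], [0, 0, 0], 0.8]])

```text
time: 21.9
position: [0.5626, 0.0123, 0.2099]
tool_rot: [-3.142, -0.009, -0.0]
ft_force: [-0.0, -0.7, -2.7]
grip_width: 0.291
```

arm_command(motion=[[[0, 0, 0.5], [0, 0, 0], 0.8], [[0, 0, 0], [0, 0, 0], 0.8], [[0, 0, 0], [0, 0, 0], 0.8]])

```text
time: 22.15
position: [0.5628, 0.0123, 0.2095]
tool_rot: [-3.141, -0.009, -0.001]
ft_force: [0.5, -0.1, -2.5]
grip_width: 0.288
```

arm_command(motion=[[[0, 0, 0.4], [0, 0, 0], 0.8], [[0, 0, 0], [0, 0, 0], 0.8], [[0, 0, 0], [0, 0, 0], 0.8]])

```text
time: 22.4
position: [0.5628, 0.0123, 0.2092]
tool_rot: [-3.141, -0.009, -0.001]
ft_force: [0.1, 0.7, -1.2]
grip_width: 0.288
```

arm_command(motion=[[[0, 0, 0.5], [0, 0, 0], 0.8], [[0, 0, 0], [0, 0, 0], 0.8], [[0, 0, 0], [0, 0, 0], 0.8]])

```text
time: 22.65
position: [0.5629, 0.0123, 0.2088]
tool_rot: [-3.141, -0.009, -0.001]
ft_force: [-0.8, -0.7, 1.1]
grip_width: 0.291
```

arm_command(motion=[[[0, 0, 0.5], [0, 0, 0], 0.8], [[0, 0, 0], [0, 0, 0], 0.8], [[0, 0, 0], [0, 0, 0], 0.8]])

```text
time: 22.9
position: [0.5629, 0.0123, 0.2084]
tool_rot: [-3.141, -0.009, -0.001]
ft_force: [-1.1, -0.1, 2.1]
grip_width: 0.293
```

arm_command(motion=[[[0, 0, 0.5], [0, 0, 0], 0.8], [[0, 0, 0], [0, 0, 0], 0.8], [[0, 0, 0], [0, 0, 0], 0.8]])

```text
time: 23.15
position: [0.563, 0.0123, 0.2079]
tool_rot: [-3.141, -0.009, -0.001]
ft_force: [-0.6, 0.6, 5.5]
grip_width: 0.292
```

arm_command(motion=[[[0, 0, 0.5], [0, 0, 0], 0.8], [[0, 0, 0], [0, 0, 0], 0.8], [[0, 0, 0], [0, 0, 0], 0.8]])

```text
time: 23.4
position: [0.563, 0.0123, 0.2075]
tool_rot: [-3.141, -0.009, -0.002]
ft_force: [-1.2, 0.1, 5.1]
grip_width: 0.289
```

arm_command(motion=[[[0, 0, 0.5], [0, 0, 0], 0.8], [[0, 0, 0], [0, 0, 0], 0.8], [[0, 0, 0], [0, 0, 0], 0.8]])

```text
time: 23.65
position: [0.5631, 0.0123, 0.2073]
tool_rot: [-3.141, -0.009, -0.002]
ft_force: [-0.8, -0.6, 6.2]
grip_width: 0.291
```

arm_command(motion=[[[0, 0, 0.5], [0, 0, 0], 0.8], [[0, 0, 0], [0, 0, 0], 0.8], [[0, 0, 0], [0, 0, 0], 0.8]])

```text
time: 23.9
position: [0.5633, 0.0123, 0.2071]
tool_rot: [-3.141, -0.009, -0.003]
ft_force: [-0.7, 0.7, 7.6]
grip_width: 0.289
```

arm_command(motion=[[[0, 0, 0.5], [0, 0, 0], 0.8], [[0, 0, 0], [0, 0, 0], 0.8], [[0, 0, 0], [0, 0, 0], 0.8]])

```text
time: 24.15
position: [0.5634, 0.0123, 0.2068]
tool_rot: [-3.141, -0.009, -0.003]
ft_force: [-1.9, 0.1, 8.8]
grip_width: 0.291
```

arm_command(motion=[[[0, 0, 0.5], [0, 0, 0], 0.8], [[0, 0, 0], [0, 0, 0], 0.8], [[0, 0, 0], [0, 0, 0], 0.8]])

```text
time: 24.4
position: [0.5635, 0.0123, 0.2066]
tool_rot: [-3.141, -0.009, -0.004]
ft_force: [-1.9, -1.1, 10.3]
grip_width: 0.287
```

arm_command(motion=[[[0, 0, 0.5], [0, 0, 0], 0.8], [[0, 0, 0], [0, 0, 0], 0.8], [[0, 0, 0], [0, 0, 0], 0.8]])

```text
time: 24.65
position: [0.5637, 0.0123, 0.2064]
tool_rot: [-3.141, -0.009, -0.004]
ft_force: [-1.8, -0.5, 12.5]
grip_width: 0.289
```

Run:
```python
from look import *
im,d,P=w('w12')
for u in (305,315,325): print([P[v,u].round(4).tolist() for v in (140,160,175,180,185,190,200,210,230)])
im,d=optics.get_image('scene');cv2.imwrite('pics/s12.png',cv2.resize(im[160:260,210:310],None,fx=6,fy=6,interpolation=cv2.INTER_CUBIC))
```

```text
24.65 [0.5637 0.0123 0.2064] [-1.84 -0.49 12.51] 0.289 [-0.66  0.17  0.67  1.74 -0.11  1.27 -1.54]
[[0.5999, 0.0221, 0.0098], [0.5902, 0.0205, 0.0695], [0.5794, 0.0203, 0.0796], [0.5752, 0.0203, 0.0801], [0.5746, 0.0199, 0.0946], [0.5757, 0.0194, 0.1136], [0.5754, 0.0188, 0.138], [0.5756, 0.0182, 0.1596], [0.5757, 0.0173, 0.1921]]
[[0.6001, 0.012, 0.0106], [0.5903, 0.012, 0.0699], [0.5797, 0.012, 0.0808], [0.5766, 0.012, 0.0857], [0.5771, 0.012, 0.1039], [0.577, 0.0121, 0.1184], [0.5767, 0.0121, 0.142], [0.5768, 0.0121, 0.163], [0.5764, 0.0122, 0.1937]]
[[0.6007, 0.002, 0.0156], [0.5899, 0.0035, 0.0674], [0.5797, 0.0037, 0.0805], [0.5755, 0.0037, 0.0808], [0.5741, 0.004, 0.0921], [0.5756, 0.0046, 0.1131], [0.575, 0.0053, 0.1366], [0.5752, 0.006, 0.1583], [0.5759, 0.0071, 0.1923]]
```

View pics/s12.png

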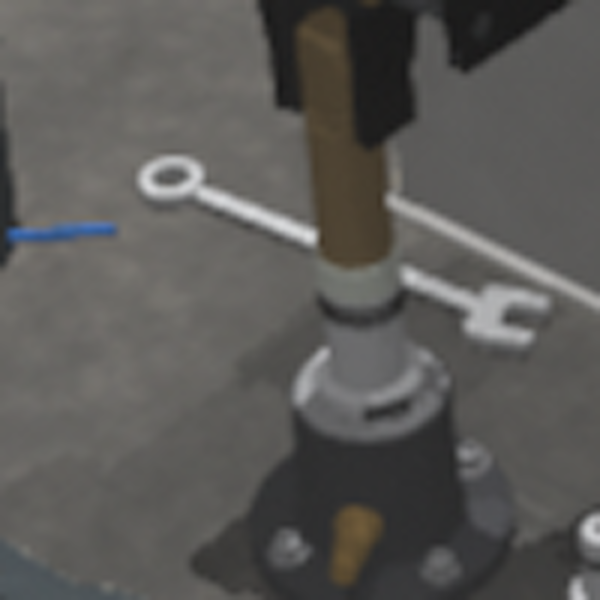

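View pics/w12.png

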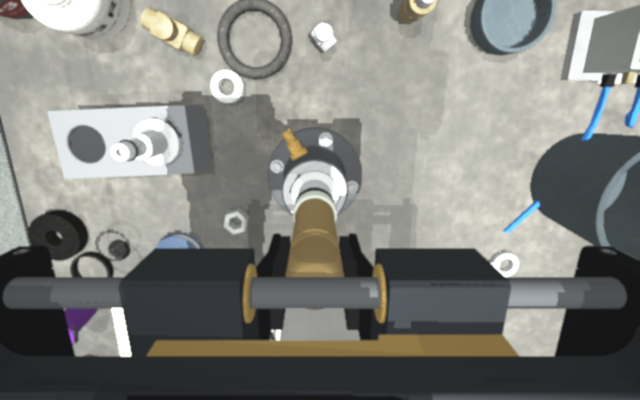

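arm_command(motion=[[[-0.8, 0, 0.3], [0, 0, 0], 0.8], [[0, 0, 0], [0, 0, 0], 0.8], [[0, 0, 0], [0, 0, 0], 0.8]])

```text
time: 25.0
position: [0.5633, 0.0123, 0.2064]
tool_rot: [-3.141, -0.009, -0.006]
ft_force: [-0.8, 0.3, 11.6]
grip_width: 0.285
```

arm_command(motion=[[[0, 0, 0.5], [0, 0, 0], 0.8], [[0, 0, 0], [0, 0, 0], 0.8], [[0, 0, 0], [0, 0, 0], 0.8]])

```text
time: 25.25
position: [0.5634, 0.0123, 0.2061]
tool_rot: [-3.141, -0.009, -0.006]
ft_force: [-2.3, -0.7, 12.2]
grip_width: 0.285
```

arm_command(motion=[[[0, 0, 0.5], [0, 0, 0], 0.8], [[0, 0, 0], [0, 0, 0], 0.8], [[0, 0, 0], [0, 0, 0], 0.8]])

```text
time: 25.5
position: [0.5635, 0.0122, 0.2059]
tool_rot: [-3.14, -0.009, -0.007]
ft_force: [-1.7, -1.0, 13.8]
grip_width: 0.288
```

arm_command(motion=[[[-0.2, 0, 0.6], [0, 0, 0], 0.8], [[0, 0, 0], [0, 0, 0], 0.8], [[0, 0, 0], [0, 0, 0], 0.8]])

```text
time: 25.75
position: [0.5635, 0.0122, 0.2057]
tool_rot: [-3.14, -0.009, -0.008]
ft_force: [-1.0, 0.6, 16.2]
grip_width: 0.286
```

arm_command(motion=[[[-0.2, 0, 0.6], [0, 0, 0], 0.8], [[0, 0, 0], [0, 0, 0], 0.8], [[0, 0, 0], [0, 0, 0], 0.8]])

```text
time: 26.0
position: [0.5636, 0.0122, 0.2055]
tool_rot: [-3.14, -0.009, -0.009]
ft_force: [-2.4, 0.1, 17.6]
grip_width: 0.289
```

arm_command(motion=[[[-0.2, 0, 0.6], [0, 0, 0], 0.8], [[0, 0, 0], [0, 0, 0], 0.8], [[0, 0, 0], [0, 0, 0], 0.8]])

```text
time: 26.25
position: [0.5636, 0.0122, 0.2053]
tool_rot: [-3.14, -0.009, -0.01]
ft_force: [-2.5, -1.0, 18.8]
grip_width: 0.291
```

Run:
```python
from look import *
im,d,P=w('w13')
for n in ('w12','w13'):
    dd=np.load(n+'.npy');
    s=ctrl.get_state()
    if n=='w12': s=dict(position=[.5637,.0123,.2064],tool_rot=[-3.141,-.009,-.004])
    PP=cloud(cam('wrist',s),dd)
    r=np.hypot(PP[...,0]-.563,PP[...,1]-.0125)
    a=PP[(dd>0)&(r>.0165)&(r<.0185)&(PP[...,2]>.074)&(PP[...,2]<.09)]
    b=PP[(dd>0)&(r>.023)&(r<.027)&(PP[...,2]>.062)&(PP[...,2]<.0775)]
    print(n,'collar top',len(a),np.median(a[:,2]),'face',len(b),np.median(b[:,2]))
im,d=optics.get_image('scene');cv2.imwrite('pics/s13.png',cv2.resize(im[160:260,210:310],None,fx=6,fy=6,interpolation=cv2.INTER_CUBIC))
```

```text
26.25 [0.5636 0.0122 0.2053] [-2.49 -1.01 18.79] 0.291 [-0.66  0.17  0.67  1.74 -0.11  1.26 -1.54]
w12 collar top 193 0.0807381293674202 face 604 0.07109054155202504
w13 collar top 183 0.07942167361041597 face 611 0.07121487372279672
```

View pics/s13.png

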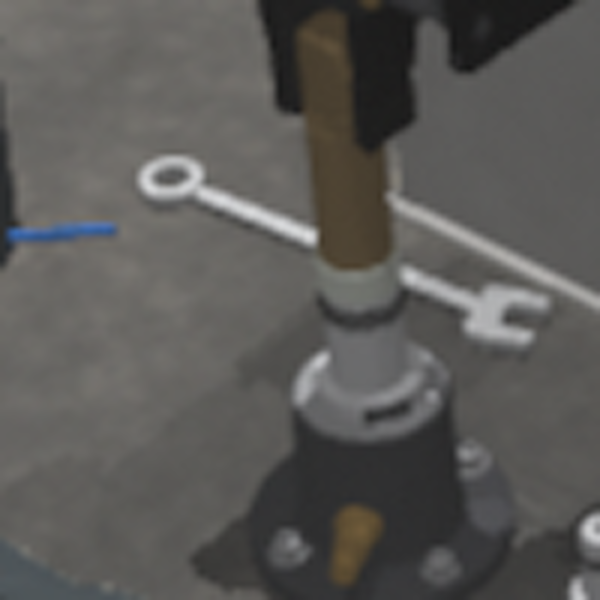

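arm_command(motion=[[[-0.2, 0, 0.6], [0, 0, 0], 0.8], [[0, 0, 0], [0, 0, 0], 0.8], [[0, 0, 0], [0, 0, 0], 0.8]])

```text
time: 26.6
position: [0.5636, 0.0122, 0.2051]
tool_rot: [-3.14, -0.009, -0.011]
ft_force: [-1.7, 0.6, 19.9]
grip_width: 0.293
```

arm_command(motion=[[[-0.2, 0, 0.6], [0, 0, 0], 0.8], [[0, 0, 0], [0, 0, 0], 0.8], [[0, 0, 0], [0, 0, 0], 0.8]])

```text
time: 26.85
position: [0.5637, 0.0122, 0.2048]
tool_rot: [-3.14, -0.009, -0.012]
ft_force: [-2.5, -1.2, 21.0]
grip_width: 0.289
```

arm_command(motion=[[[0, 0, 0.3], [0, 0, 0], 0.8], [[0, 0, 0], [0, 0, 0], 0.8], [[0, 0, 0], [0, 0, 0], 0.8]])

```text
time: 27.1
position: [0.5637, 0.0122, 0.2048]
tool_rot: [-3.14, -0.009, -0.012]
ft_force: [-2.7, -0.0, 22.6]
grip_width: 0.29
```

```bash
cat >> look.py <<'E'
def gap(name):
    im,d,P=w(name)
    r=np.hypot(P[...,0]-.563,P[...,1]-.0125)
    a=P[(d>0)&(r>.0165)&(r<.0185)&(P[...,2]>.074)&(P[...,2]<.09)]
    b=P[(d>0)&(r>.0235)&(r<.027)&(P[...,2]>.062)&(P[...,2]<.0775)]
    print('collar top',len(a),np.median(a[:,2]),'face',len(b),np.median(b[:,2]),'diff',np.median(a[:,2])-np.median(b[:,2]))
    return im,d,P
E
python3 - <<'E'
from look import *
for i in range(2): gap(f'w14{i}')
E
```

```text
27.1 [0.5637 0.0122 0.2048] [-2.7  -0.   22.61] 0.29 [-0.66  0.17  0.67  1.74 -0.11  1.26 -1.54]
collar top 194 0.0791050785663942 face 538 0.0712736770767709 diff 0.007831401489623302
27.15 [0.5637 0.0122 0.2048] [-3.12 -0.4  23.16] 0.29 [-0.66  0.17  0.67  1.74 -0.11  1.26 -1.54]
collar top 189 0.07922384002468164 face 545 0.07120800276240452 diff 0.008015837262277115
```

arm_command(motion=[[[0.3, 0, -1.5], [0, 0, 0], 0.8], [[0.3, 0, -2], [0, 0, 0], 0.8], [[0.3, 0, -2], [0, 0, 0], 0.8], [[0.3, 0, -2], [0, 0, 0], 0.8], [[0.2, 0, -3], [0, 0, 0], 0.8], [[0, 0, -6], [0, 0, 0], 0.8], [[0, 0, -10], [0, 0, 0], 0.8], [[0, 0, -10], [0, 0, 0], 0.8]])

```text
time: 27.87
position: [0.5619, 0.0123, 0.2367]
tool_rot: [3.141, 0.009, -0.002]
ft_force: [-0.7, -0.0, -3.5]
grip_width: 0.287
```

arm_command(motion=[[[0, 0, -8], [0, 0, 0], 0.8], [[0, 0, 0], [0, 0, 0], 0.8], [[0, 0, 0], [0, 0, 0], 0.8], [[0, 0, 0], [0, 0, 0], 0.8], [[0, 0, 0], [0, 0, 0], 0.8]])

```text
time: 28.28
position: [0.5619, 0.0123, 0.2439]
tool_rot: [3.142, 0.009, -0.001]
ft_force: [-0.2, -0.5, -3.6]
grip_width: 0.291
```

Run:
```python
from look import *
for i in range(2): im,d,P=gap(f'w15{i}')
im,d=optics.get_image('scene');cv2.imwrite('pics/s15.png',cv2.resize(im[150:260,210:310],None,fx=5,fy=5,interpolation=cv2.INTER_CUBIC))
```

```text
28.28 [0.5619 0.0123 0.2439] [-0.16 -0.49 -3.58] 0.291 [-0.67  0.14  0.67  1.68 -0.09  1.35 -1.55]
collar top 144 0.07926109008624194 face 444 0.0712588323793944 diff 0.008002257706847538
28.33 [0.5619 0.0123 0.2438] [-0.48 -0.24 -4.26] 0.288 [-0.67  0.14  0.67  1.68 -0.09  1.35 -1.55]
collar top 146 0.0792634324361425 face 446 0.07116564777778622 diff 0.008097784658356283
```

View pics/s15.png

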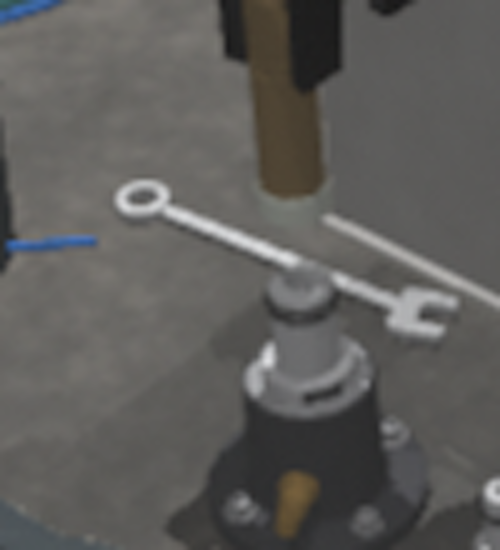

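View pics/w151.png

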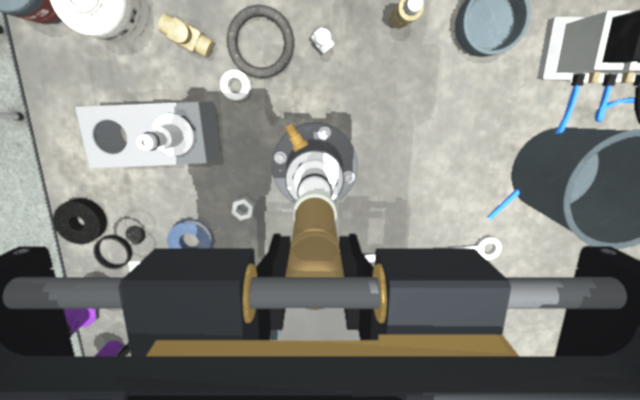

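The collar-to-face step is 8.0 mm, which is the collar's own thickness, so the collar is home. Now I return the drift to its original free spot.

arm_command(motion=[[[-1, 12, 0], [0, 0, 0], 0.8], [[-2, 22, 0], [0, 0, 0], 0.8], [[-2, 30, 0], [0, 0, 0], 0.8], [[-3, 32, 0], [0, 0, 0], 0.8], [[-2, 28, 0], [0, 0, 0], 0.8], [[-2, 18, 0], [0, 0, 0], 0.8], [[0, 8, 0], [0, 0, 0], 0.8], [[0, 2, 0], [0, 0, 0], 0.8]])

```text
time: 29.1
position: [0.5505, -0.1427, 0.2445]
tool_rot: [3.141, 0.002, 0.0]
ft_force: [-0.7, 0.9, -3.1]
grip_width: 0.294
```

arm_command(motion=[[[0, 0, 10], [0, 0, 0], 0.8], [[0, 0, 22], [0, 0, 0], 0.8], [[0, 0, 28], [0, 0, 0], 0.8], [[0, 0, 28], [0, 0, 0], 0.8], [[0, 0, 25], [0, 0, 0], 0.8], [[0, 0, 20], [0, 0, 0], 0.8], [[0, 0, 12], [0, 0, 0], 0.8], [[0, 0, 5], [0, 0, 0], 0.8]])

```text
time: 29.77
position: [0.5499, -0.1374, 0.0916]
tool_rot: [-3.141, -0.014, 0.007]
ft_force: [-0.6, 0.4, -3.5]
grip_width: 0.288
```

arm_command(motion=[[[0, 0, 0], [0, 0, 0], 0.8], [[0, 0, 0], [0, 0, 0], 0.8], [[0, 0, 0], [0, 0, 0], 0.8], [[0, 0, 0], [0, 0, 0], 0.8]])

```text
time: 30.1
position: [0.5523, -0.1398, 0.0958]
tool_rot: [-3.142, -0.009, -0.004]
ft_force: [-0.6, -0.5, -3.5]
grip_width: 0.289
```

Run:
```python
from look import *
im,d,P=w('w16')
print(cv2.Rodrigues(ctrl.get_state()['tool_rot'])[0].round(4))
im,d=optics.get_image('scene');cv2.imwrite('pics/s16.png',cv2.resize(im[150:260,180:310],None,fx=5,fy=5,interpolation=cv2.INTER_CUBIC))
```

```text
30.1 [ 0.5523 -0.1398  0.0958] [-0.59 -0.48 -3.48] 0.289 [-0.43  0.32  0.74  1.84 -0.24  1.07 -1.16]
[[ 1.0e+00  5.9e-03  2.3e-03]
 [ 5.9e-03 -1.0e+00  2.0e-04]
 [ 2.3e-03 -2.0e-04 -1.0e+00]]
```

View pics/s16.png

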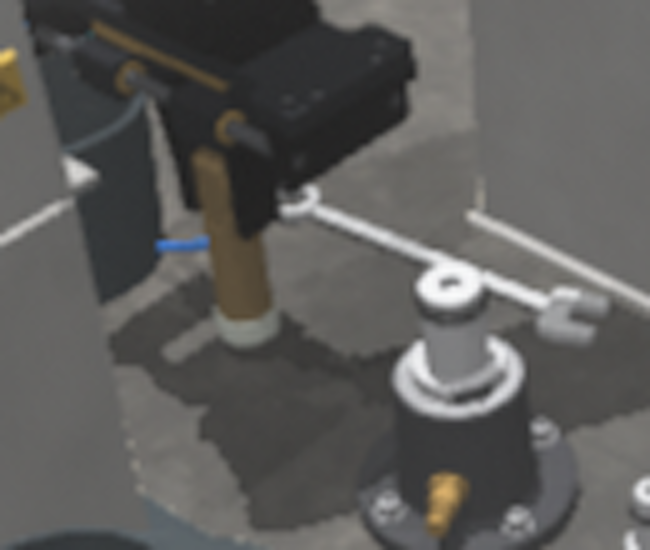

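arm_command(motion=[[[0, 0, 3], [0, 0, 0], 0.8], [[0, 0, 4], [0, 0, 0], 0.8], [[0, 0, 2], [0, 0, 0], 0.8], [[0, 0, 1], [0, 0, 0], 0.8], [[0, 0, 0], [0, 0, 0], 0.8], [[0, 0, 0], [0, 0, 0], 0.8]])

```text
time: 30.7
position: [0.5511, -0.1398, 0.0842]
tool_rot: [3.142, 0.009, -0.0]
ft_force: [-0.1, 0.1, -3.2]
grip_width: 0.29
```

arm_command(motion=[[[0, 0, 0.7], [0, 0, 0], 0.8], [[0, 0, 0], [0, 0, 0], 0.8], [[0, 0, 0], [0, 0, 0], 0.8]])

```text
time: 30.95
position: [0.5512, -0.1398, 0.0837]
tool_rot: [-3.142, -0.009, -0.0]
ft_force: [-0.5, -0.1, -3.7]
grip_width: 0.289
```

arm_command(motion=[[[0, 0, 0.7], [0, 0, 0], 0.8], [[0, 0, 0], [0, 0, 0], 0.8], [[0, 0, 0], [0, 0, 0], 0.8]])

```text
time: 31.2
position: [0.5512, -0.1398, 0.083]
tool_rot: [-3.142, -0.009, -0.0]
ft_force: [1.5, -0.2, -3.4]
grip_width: 0.29
```

arm_command(motion=[[[0, 0, 0.6], [0, 0, 0], 0.8], [[0, 0, 0], [0, 0, 0], 0.8], [[0, 0, 0], [0, 0, 0], 0.8]])

```text
time: 31.45
position: [0.5515, -0.1398, 0.083]
tool_rot: [-3.141, -0.009, -0.001]
ft_force: [-1.9, 1.0, 1.9]
grip_width: 0.288
```

arm_command(motion=[[[0, 0, 0.5], [0, 0, 0], 0.8], [[0, 0, 0], [0, 0, 0], 0.8], [[0, 0, 0], [0, 0, 0], 0.8]])

```text
time: 31.7
position: [0.5517, -0.1399, 0.0829]
tool_rot: [-3.141, -0.009, -0.002]
ft_force: [-3.0, 0.5, 5.3]
grip_width: 0.291
```

arm_command(motion=[[[0, 0, -0.9], [0, 0, 0], 0.8], [[0, 0, 0], [0, 0, 0], 0.8], [[0, 0, 0], [0, 0, 0], 0.42], [[0, 0, 0], [0, 0, 0], 0.42], [[0, 0, 0], [0, 0, 0], 0.42], [[0, 0, 0], [0, 0, 0], 0.42], [[0, 0, 0], [0, 0, 0], 0.42], [[0, 0, 0], [0, 0, 0], 0.42]])

```text
time: 32.37
position: [0.5512, -0.1398, 0.0827]
tool_rot: [3.142, 0.009, 0.0]
ft_force: [0.4, -1.1, 0.4]
grip_width: 0.568
```

Run:
```python
from look import *
im,d,P=w('w17')
```

```text
32.37 [ 0.5512 -0.1398  0.0827] [ 0.38 -1.1   0.39] 0.568 [-0.42  0.34  0.73  1.85 -0.26  1.05 -1.15]
```

View pics/w17.png

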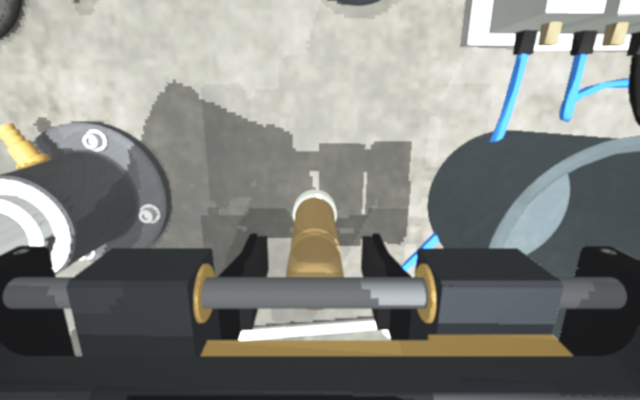

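The drift stands free between the open fingers at wrist (315,250). I'll rise clear and check everything.

arm_command(motion=[[[0, 0, -5], [0, 0, 0], 0.42], [[0, 0, -12], [0, 0, 0], 0.42], [[0, 0, -25], [0, 0, 0], 0.42], [[0, 0, -30], [0, 0, 0], 0.42], [[0, 0, -30], [0, 0, 0], 0.42], [[0, 0, -25], [0, 0, 0], 0.42], [[0, 0, -15], [0, 0, 0], 0.42], [[0, 0, -5], [0, 0, 0], 0.42]])

```text
time: 33.08
position: [0.5528, -0.1406, 0.234]
tool_rot: [3.142, 0.009, 0.01]
ft_force: [0.5, -0.3, 0.2]
grip_width: 0.581
```

arm_command(motion=[[[0, -25, 0], [0, 0, 0], 0.42], [[0, -25, 0], [0, 0, 0], 0.42], [[0, -25, 0], [0, 0, 0], 0.42], [[0, 0, 0], [0, 0, 0], 0.42], [[0, 0, 0], [0, 0, 0], 0.42], [[0, 0, 0], [0, 0, 0], 0.42], [[0, 0, 0], [0, 0, 0], 0.42], [[0, 0, 0], [0, 0, 0], 0.42]])

```text
time: 33.75
position: [0.5505, -0.0663, 0.2297]
tool_rot: [3.141, 0.006, -0.0]
ft_force: [0.5, 0.8, 0.1]
grip_width: 0.576
```

Run:
```python
from look import *
im,d,P=gap('w18')
print('mand top',fit(pts(P,d,.563,.0125,.121,.02),.014))
print('face',fit(pts(P,d,.563,.0125,.071,.034),.029))
print('drift',fit(pts(P,d,.551,-.139,.104,.03,.004),.013))
print('spare',pts(P,d,.6037,.152,.114,.02,.006).mean(0).round(4))
q=P[(d>0)&(np.hypot(P[...,0]-.551,P[...,1]+.139)<.03)&(P[...,2]>.005)]
for z in (.02,.04,.06,.08,.095):
    k=q[abs(q[:,2]-z)<.008]; print(z,k.mean(0).round(4)) if len(k) else 0
for n in ('scene',):
    im,d=optics.get_image(n);cv2.imwrite('pics/s18.png',cv2.resize(im[150:310,190:370],None,fx=3.6,fy=3.6,interpolation=cv2.INTER_CUBIC))
```

```text
33.75 [ 0.5505 -0.0663  0.2297] [0.53 0.78 0.14] 0.576 [-0.59  0.14  0.73  1.72 -0.09  1.32 -1.41]
collar top 175 0.07917072900713634 face 487 0.07109335550537249 diff 0.008077373501763851
mand top (array([0.5631, 0.012 , 0.0006]), 31, np.float64(0.1205))
face (array([ 5.627e-01,  1.220e-02, -1.000e-04]), 43, np.float64(0.0709))
drift (array([ 5.517e-01, -1.396e-01, -1.000e-04]), 28, np.float64(0.1037))
spare [0.6037 0.1491 0.1133]
0.02 [ 0.5583 -0.1335  0.0178]
0.04 [ 0.559  -0.1327  0.0405]
0.06 [ 0.5591 -0.1325  0.0606]
0.08 [ 0.559  -0.1325  0.0805]
0.095 [ 0.5567 -0.1357  0.0982]
```

View pics/s18.png

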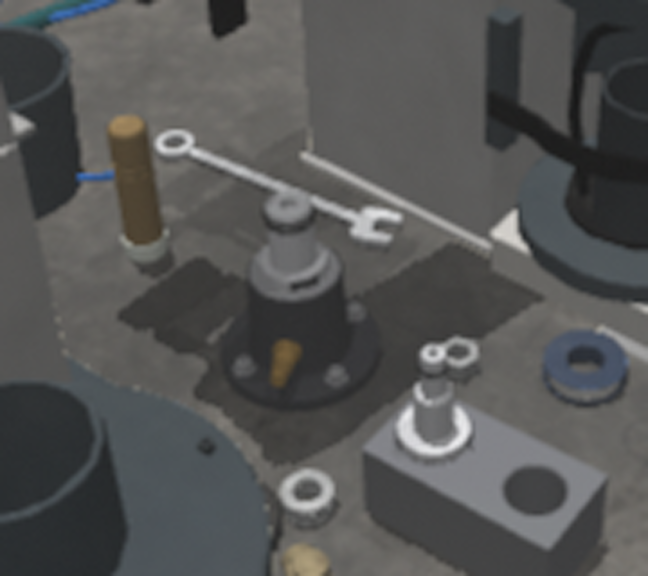

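View pics/w18.png

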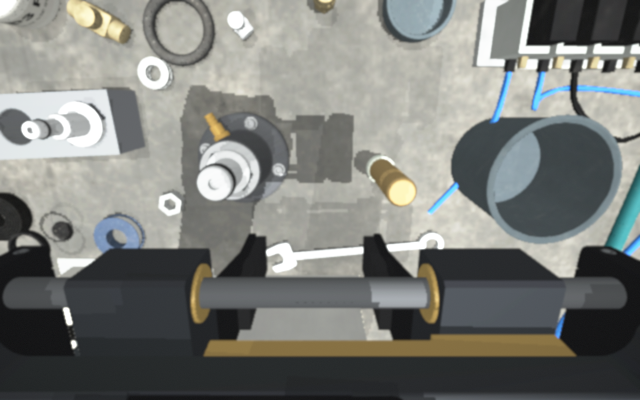

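Run:
```python
from bench import ctrl
print(ctrl.get_state()['time'],ctrl.close_job())
```

```text
the job is handed in; nothing more can be done
33.85 None
```

I fitted the plain mandrel to the test post, drove it home with the drift, and handed the job in at 33.85 s. The close call gives no verdict.

**What I did**
- I lifted the mandrel from the +y hole of the block, set it upright in the socket at about 3 N and let go with the collar about 5 mm proud.
- I drove it in with the drift's nylon face by a slow, stepwise press rather than separate taps. The load rose to about 26 to 27 N, read from the wrist force allowing for the drift's weight.
- I stood the drift back at its old spot and moved the empty gripper clear.

**Last checks from the wrist camera**

| Check | Measured | Expected |
|---|---|---|
| Collar top to post face | 8.0–8.1 mm | 8 mm when home |
| Barrel top to post face | 49.6 mm (54.8 mm before pressing) | 50 mm when home |
| Mandrel axis to socket axis | about 0.4 mm | under 2 mm |
| Drift top height | 104 mm, standing upright | 105 mm |
| Drift axis to socket axis | about 152 mm | over 70 mm |

- **Stepped mandrel:** it is still in the block. The last reading of its position was about 3 mm off the first in y. I put that down to measuring it from a different angle, because nothing came near it.
- **Press load:** TCP height still fell by up to 0.2 mm per step over the last steps, then held steady at the final one. I took this as arm and contact give, because the collar gap had already closed.
- No check failed.

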